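# Right the toppled biscuit jar and clear the spill

### The arm

A 6-joint arm with a two-finger parallel gripper is mounted at the origin on the work surface. World frame = base frame: x ahead of the robot, y to its left, z up, the work surface at z = 0. Lengths are in m, angles in rad, forces in N, time in s.
With the tool pointing down it reaches from about 0.275 to 0.775 m from the base axis. Payload 14.6 kg.
Tool frame: the origin (TCP) lies midway between the tips of the shut fingers; the grasp point (between the pads) lies 19 mm behind it; z points along the fingers, y is the direction in which the jaws open and shut (so a half turn about z gives the same grasp; the last joint's range is limited). The gripper opens to 85 mm and grips with 20 to 120 N. Pads are 22 mm wide; open, the fingers measure 114 mm over their backs; the gripper's body (76 mm by 85 mm) begins 54 mm behind the grasp point. The pads swing forward as they close: fully open they stand 13 mm farther back than shut.
Start: joints at [-1.479, 0.263, -0.048, 1.259, 0, 1.415], TCP at [0.128, -0.509, 0.231] pointing down, gripper open.
Joint ranges: [-2.65, 2.65], [-0.89, 1.7], [-1.18, 1.37], [-2.13, 2.11], [-1.35, 1.29], [-3.14, 3.14]. Speed limits (rad/s): [1.89, 1.89, 2.57, 2.79, 3.14, 3.14].

### API

Orientations are given as a 3x3 rotation matrix whose columns are the frame's x, y, z axes.
In Python, from bench import manip gives the robot as it stands.
- The arm moves only by the shell command python3 -m jog 'ROWS' [FORCE]. ROWS is JSON, a list of rows, each an object with "turn": the turn, a rotation vector about the tool's x, y, z in degrees, a list of three; "slide": the shift along the tool's x, y, z in mm, a list of three; "gripper": the finger opening in mm, from 0 to 85.4. In form: [{"turn": [rx, ry, rz], "slide": [dx, dy, dz], "gripper": gripper}, ...]. A call has 1 to 8 rows; each row shifts and turns the commanded pose from where the row before left it, along the tool's axes as they then stand; what a row does not reach is not made up. A row lasts 1/8 s, in which the tool goes at most 62.5 mm and 10.7 degrees, less where a joint would pass 70% of its speed; a pose out of reach is approached as far as the arm can. A call with a gripper value outside its range is refused whole. The fingers move at their own pace and stop on an object; FORCE is the grip in N (left out, the last holds). Time passes only in rows, so rows that do not move let the fingers close. It gives the time, the measured TCP pose, the force and the opening at its end, in the units of the state.
- manip.get_obs(): the state, without advancing time (a new reading comes with each control period).
- manip.capture(name): name is "side" or "top" or "wrist"; returns a dict with "frame" (480x640x3 uint8, red, green, blue), "camera_matrix" (3x3 intrinsics, pixels), "extrinsics" (4x4, takes a point from camera to world coordinates). Camera axes: x right, y down, z forward; pixel columns grow to the right and rows downward; lengths in m; the calibration is good to about 2 mm. The wrist camera is an equidistant fisheye: a pixel r from the principal point sees the ray r / f radians off the axis. A picture is of the moment at which its call begins. There is no depth.
- manip.sign_off(): hands the job in, once; it reports no verdict.
The state is a dict: "time": time; "joint_positions": joint angles; "joint_velocities": joint speeds; "effort": joint torques, N m; "eef_pos": TCP position; "tcp_rot": TCP orientation; "wrist_force": force on the tool from outside, world axes, zero at the start; "ft_torque": the same for the moment, N m; "gripper_width": finger opening in m.
Only numpy, scipy, OpenCV 4.12 (cv2) and the standard library are available. Lean on these libraries where they do the work, as an engineer would, in place of code of your own. Each camera call takes 0.05 s, during which the arm holds its last target.

### The job

The stoneware biscuit jar has been knocked over on the coffee counter and its biscuits have spilled. Stand the jar back up on its base about where it lies, guiding it all the way down so that it never drops or slams, and sweep all three spilled biscuit pieces into the waste pan sunk in the counter. Leave the mug, the jam jar and the sugar caddy as they are.

Things in the scene. Friction and masses are not known exactly. Their poses are not given: they have to be found in the camera images.
- jar: terracotta square jar, rounded corners, white rim, 0.75 kg: 90 x 90 mm outside, 140 mm from base to rim, walls 6 mm, base 8 mm. Lies on a flat side at first, mouth towards the robot's right, give or take 25 degrees. Origin at its centre, 70 mm from rim and base, 45 mm from the sides. x axis: from base out of the mouth, straight up when upright. z axis: up at first
- biscuit_a: broken biscuit end, golden brown with a paler top, lying flat: 52 mm (its x) x 34 mm (its y) x 20 mm thick (z), 20 g. Origin at its centre.
- biscuit_b: second biscuit end, same size
- biscuit_c: third biscuit end, same size
- waste_pan (a point): centre of the mouth of the waste pan, at counter height: an open steel pan sunk into the counter, 260 mm along world x by 160 mm along world y, 150 mm deep, its thin steel rim flush with the counter all round
- mug: white mug standing upright, 84 mm across, 95 mm tall, with a handle; origin under its centre
- jam_jar: red jam jar with a brass lid, 76 mm across, 97 mm tall, standing; origin under its centre
- sugar_caddy: wooden box with sugar sachets, 80 x 130 mm, 75 mm tall; origin under its centre

How it is judged:
By the outcome, as a careful person would: the job done as asked, in the order asked, and still so for the second after the job is handed in, with the robot touching nothing.
It also fails if it takes over 72 s, if anything falls off the work surface, if the arm or the gripper's body presses on something with over 40 N, if the wrist force passes 120 N, or if a joint passes its speed limit or range.

## Working session

There is one attempt and no reset: what is moved stays moved. The work goes in short steps, Python scripts to look and compute and a shell command to move; the robot and the scene stay as the last step left them, time stands still between calls to the robot, and variables do not carry over. Pictures are saved under pics/ and viewed, and the job is handed in when it is done.

```bash
ls; mkdir -p pics; python3 - <<'E'
from bench import manip
import cv2,numpy as np
o=manip.get_obs(); print(o)
for n in ["side","top","wrist"]:
    c=manip.capture(n); cv2.imwrite(f"pics/{n}0.png",c["frame"][:,:,::-1]); print(n,c["camera_matrix"].round(1).tolist(),c["extrinsics"].round(4).tolist())
    np.savez(f"pics/{n}0.npz",**c)
E
```

```text
pics
{'time': 0.0, 'joint_positions': array([-1.47930531e+00,  2.63506431e-01, -4.89668290e-02,  1.25941026e+00,
       -8.76954077e-06,  1.41549263e+00]), 'joint_velocities': array([ 0.00024628,  0.00015892, -0.00112457,  0.00026027, -0.00015549,
       -0.0013665 ]), 'effort': array([-2.56742360e-04, -6.37612009e+01,  3.84574234e+01,  1.35988521e-02,
       -2.39867204e-04,  1.26974305e-05]), 'eef_pos': array([ 0.12821923, -0.50879735,  0.23082269]), 'tcp_rot': array([[ 9.69700451e-01,  2.44296998e-01, -1.08062936e-04],
       [ 2.44296970e-01, -9.69699861e-01,  1.08184902e-03],
       [ 1.59503853e-04, -1.07546893e-03, -9.99999409e-01]]), 'wrist_force': array([ 0.05336914, -0.0124443 , -0.15382084]), 'ft_torque': array([ 0.01702755, -0.00282925, -0.01386701]), 'gripper_width': 0.08550680551271575}
side [[549.5, 0.0, 322.7], [0.0, 549.5, 240.6], [0.0, 0.0, 1.0]] [[0.8868, -0.3372, 0.316, 0.3422], [-0.4619, -0.6678, 0.5837, -0.5633], [0.0142, -0.6636, -0.748, 0.7727], [0.0, 0.0, 0.0, 1.0]]
top [[471.5, 0.0, 324.0], [0.0, 471.5, 248.4], [0.0, 0.0, 1.0]] [[0.0259, -0.9968, 0.076, 0.5477], [-0.9994, -0.0276, -0.0223, -0.0315], [0.0243, -0.0754, -0.9969, 0.9207], [0.0, 0.0, 0.0, 1.0]]
wrist [[371.6, 0.0, 322.4], [0.0, 371.6, 235.6], [0.0, 0.0, 1.0]] [[0.2454, -0.9242, -0.2925, 0.2037], [-0.9694, -0.2344, -0.0726, -0.4908], [-0.0014, 0.3014, -0.9535, 0.373], [0.0, 0.0, 0.0, 1.0]]
```

View pics/top0.png

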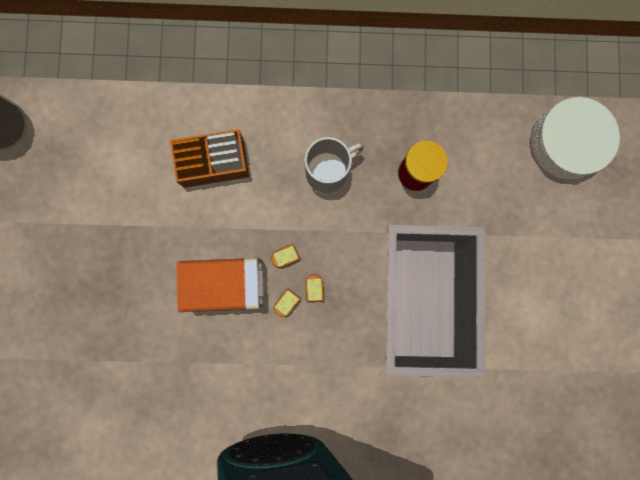

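View pics/side0.png

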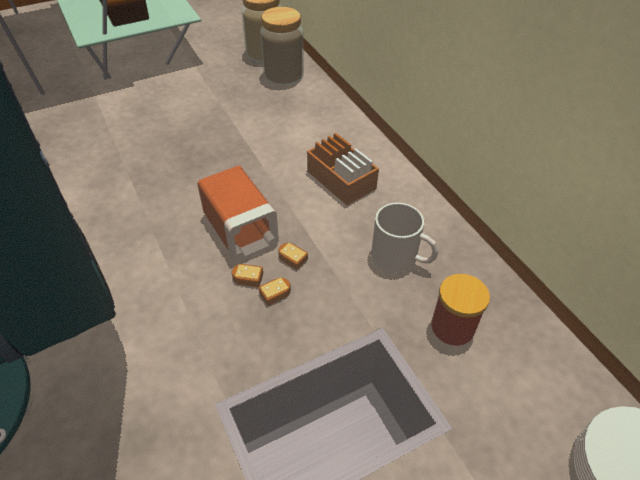

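View pics/wrist0.png

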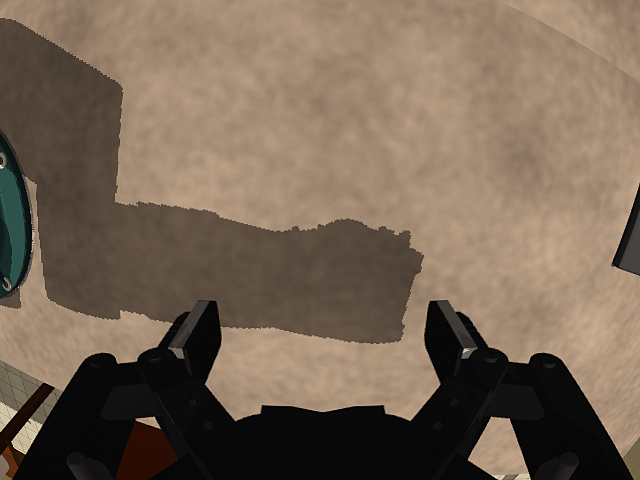

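The top view shows the jar lying at about px (178–262, 258–312) with its mouth to the right. The biscuits are at (286,256), (315,289) and (287,303), and the pan mouth spans (387–485, 227–377). The side view shows the open mouth facing -y. Next I'll measure positions.

```bash
cat > h.py <<'E'
import numpy as np,cv2
def ray(c,uv):
    K=c["camera_matrix"];E=c["extrinsics"];uv=np.atleast_2d(uv).astype(float)
    d=np.c_[(uv[:,0]-K[0,2])/K[0,0],(uv[:,1]-K[1,2])/K[1,1],np.ones(len(uv))]@E[:3,:3].T
    return E[:3,3],d
def onz(c,uv,z):
    o,d=ray(c,uv); t=(z-o[2])/d[:,2]; return (o+t[:,None]*d)
def proj(c,P):
    K=c["camera_matrix"];E=c["extrinsics"];p=(np.atleast_2d(P)-E[:3,3])@E[:3,:3]
    return np.c_[K[0,0]*p[:,0]/p[:,2]+K[0,2],K[1,1]*p[:,1]/p[:,2]+K[1,2]]
def blobs(m,amin):
    n,l,s,ce=cv2.connectedComponentsWithStats(m.astype(np.uint8)); 
    return [(l==i) for i in range(1,n) if s[i,4]>=amin]
E
python3 - <<'E'
from h import *
for n in ["top","side"]:
    c=dict(np.load(f"pics/{n}0.npz")); hsv=cv2.cvtColor(c["frame"],cv2.COLOR_RGB2HSV)
    H,S,V=[hsv[...,i].astype(int) for i in range(3)]
    pale=(H>=20)&(H<=35)&(S>90)&(V>130)
    print(n,"pale")
    for b in blobs(pale,40):
        ys,xs=np.nonzero(b); 
        if b.sum()>1200: continue
        P=onz(c,np.c_[xs,ys],.02); r=cv2.minAreaRect((P[:,:2]*1000).astype(np.float32)); print(b.sum(),xs.mean().round(),ys.mean().round(),np.round(r[0]),np.round(r[1]),round(r[2]))
    ter=(H<=12)&(S>170)&(V>110)
    print("terracotta")
    for b in blobs(ter,300):
        ys,xs=np.nonzero(b); q=cv2.minAreaRect(np.c_[xs,ys].astype(np.float32)); bp=cv2.boxPoints(q)
        print(b.sum(),bp.round().tolist(), onz(c,bp,.09)[:,:2].round(4).tolist())
c=dict(np.load("pics/top0.npz"))
print("pan",onz(c,[[387,227],[485,227],[485,377],[387,377],[396,236],[477,236],[476,370],[395,370]],0)[:,:2].round(3).tolist())
E
python3 - <<'E'
import cv2
a=cv2.imread('pics/top0.png')[230:340,160:340]; b=cv2.imread('pics/side0.png')[150:315,180:330]
cv2.imwrite('pics/za.png',cv2.resize(a,None,fx=4,fy=4,interpolation=0)); cv2.imwrite('pics/zb.png',cv2.resize(b,None,fx=3.6,fy=3.6,interpolation=0))
E
```

```text
top pale
279 285.0 256.0 [600.  22.] [27. 41.] 26
281 314.0 289.0 [538. -35.] [40. 27.] 2
291 286.0 302.0 [512.  17.] [27. 41.] 54
terracotta
3301 [[176.0, 261.0], [243.0, 259.0], [245.0, 309.0], [178.0, 311.0]] [[0.5821, 0.2077], [0.589, 0.092], [0.5016, 0.0858], [0.4951, 0.2007]]
side pale
213 282.0 15.0 [953. 846.] [ 41. 106.] 85
208 293.0 252.0 [599.  25.] [24. 38.] 25
231 248.0 271.0 [510.  20.] [25. 39.] 54
959 463.0 292.0 [ 820. -189.] [81. 78.] 1
249 274.0 287.0 [537. -32.] [39. 25.] 6
terracotta
461 [[218.0, 175.0], [245.0, 164.0], [261.0, 203.0], [234.0, 215.0]] [[0.532, 0.2007], [0.5891, 0.208], [0.5747, 0.0962], [0.5217, 0.0916]]
pan [[0.664, -0.175], [0.669, -0.37], [0.377, -0.37], [0.373, -0.18], [0.646, -0.193], [0.651, -0.354], [0.39, -0.352], [0.387, -0.195]]
```

View pics/za.png

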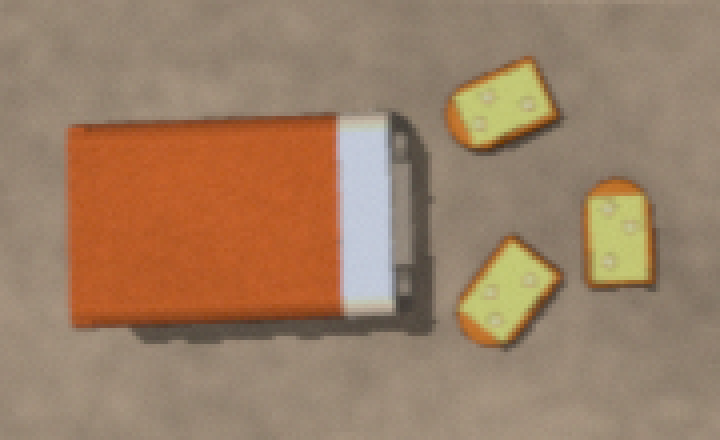

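View pics/zb.png

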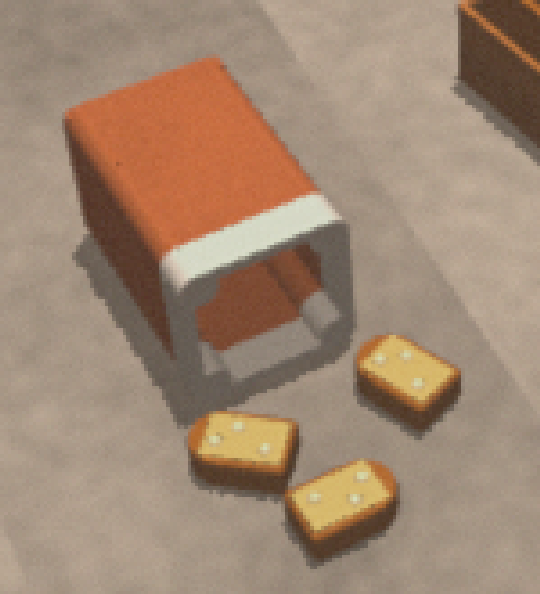

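```bash
python3 - <<'E'
from h import *
c=dict(np.load("pics/top0.npz"))
P=onz(c,[[177,261.5],[177.7,311.5],[258,258.7],[258.5,308.7]],.09); print(P.round(4))
b=(P[0]+P[1])/2; m=(P[2]+P[3])/2; print("len",np.linalg.norm(b-m),"dir",np.degrees(np.arctan2(*(m-b)[[1,0]])),"centre",(b+m)/2, np.linalg.norm(P[0]-P[1]))
E
```

```text
[[0.581  0.2067 0.09  ]
 [0.4942 0.2012 0.09  ]
 [0.5898 0.0656 0.09  ]
 [0.5025 0.0615 0.09  ]]
len 0.14063749166324468 dir -86.53235543408724 centre [0.54187862 0.13374322 0.09      ] 0.08694635813668898
```

```bash
cat >> h.py <<'E'
from scipy.spatial.transform import Rotation as Rn, Slerp
# jar frame while lying
mdir=np.array([np.cos(np.radians(-86.5)),np.sin(np.radians(-86.5)),0]); lat=np.array([-mdir[1],mdir[0],0]) # ~ +x
JC=np.array([.542,.134,.045])
def tool(alpha,yawdir=-mdir):  # alpha deg below horizontal, jaws along lat
    a=np.radians(alpha); z=yawdir*np.cos(a)+np.array([0,0,-np.sin(a)]); y=lat; x=np.cross(y,z); return np.c_[x,y,z]
def plan(R1,p1,n,R0=None,p0=None,pre=True,show=True):
    from bench import manip
    if R0 is None:
        o=manip.get_obs(); R0,p0=o["tcp_rot"],o["eef_pos"]
    S=Slerp([0,1],Rn.from_matrix(np.stack([R0,R1])));T=np.linspace(0,1,n+1);Rs=S(T).as_matrix();ps=p0+(p1-p0)*T[:,None]
    for i in range(n):
        t=np.degrees(Rn.from_matrix(Rs[i].T@Rs[i+1]).as_rotvec()); s=1000*(Rs[i] if pre else Rs[i+1]).T@(ps[i+1]-ps[i])
        print(i,"turn",t.round(1).tolist(),"slide",s.round(1).tolist())
def st():
    from bench import manip
    o=manip.get_obs(); print(round(o["time"],2),"q",o["joint_positions"].round(3).tolist(),"p",o["eef_pos"].round(4).tolist(),"F",o["wrist_force"].round(1).tolist(),"w",round(o["gripper_width"],4)); print(o["tcp_rot"].round(3).tolist()); return o
E
cat > g.py <<'E'
from h import *
G=JC-.0425*lat+.056*mdir; G[2]=.05
R=tool(30); print("G",G, "pre",G+R[:,2]*(.019-.11))
E
python3 - <<'E'
from g import *
from bench import manip
o=manip.get_obs()
# first: down-pointing at waypoint
R1=tool(90); p1=np.array([.42,-.20,.25])
plan(R1,p1,8)
plan(R1,p1,8,pre=False)
E
```

```text
G [0.50299799 0.07550989 0.05      ] pre [ 0.50780912 -0.00315143  0.0955    ]
0 turn [-0.0, -0.0, -9.9] slide [44.8, -28.5, -2.4]
1 turn [-0.0, -0.0, -9.9] slide [49.0, -20.4, -2.4]
2 turn [-0.0, -0.0, -9.9] slide [51.8, -11.6, -2.4]
3 turn [-0.0, -0.0, -9.9] slide [53.1, -2.5, -2.4]
4 turn [-0.0, -0.0, -9.9] slide [52.7, 6.6, -2.4]
5 turn [-0.0, -0.0, -9.9] slide [50.8, 15.6, -2.4]
6 turn [-0.0, -0.0, -9.9] slide [47.3, 24.1, -2.4]
7 turn [-0.0, -0.0, -9.9] slide [42.4, 31.9, -2.4]
0 turn [-0.0, -0.0, -9.9] slide [49.0, -20.4, -2.4]
1 turn [-0.0, -0.0, -9.9] slide [51.8, -11.6, -2.4]
2 turn [-0.0, -0.0, -9.9] slide [53.1, -2.5, -2.4]
3 turn [-0.0, -0.0, -9.9] slide [52.7, 6.6, -2.4]
4 turn [-0.0, -0.0, -9.9] slide [50.8, 15.6, -2.4]
5 turn [-0.0, -0.0, -9.9] slide [47.3, 24.1, -2.4]
6 turn [-0.0, -0.0, -9.9] slide [42.4, 31.9, -2.4]
7 turn [-0.0, -0.0, -9.9] slide [36.3, 38.8, -2.4]
```

```bash
python3 -m jog '[{"turn":[0,0,-9],"slide":[40,-26,-2],"gripper":50},{"turn":[0,0,-9],"slide":[44,-19,-2],"gripper":50},{"turn":[0,0,-9],"slide":[47,-11,-2],"gripper":50},{"turn":[0,0,-9],"slide":[48,-3,-2],"gripper":50},{"turn":[0,0,-9],"slide":[48,5,-2],"gripper":50},{"turn":[0,0,-9],"slide":[46,13,-2],"gripper":50},{"turn":[0,0,-9],"slide":[43,20,-2],"gripper":50},{"turn":[0,0,-9],"slide":[40,27,-2],"gripper":50}]'
python3 - <<'E'
from g import *
o=st()
R=tool(30); plan(R,G+R[:,2]*(.019-.11)+[0,-.05,.05],8)
E
```

```text
time: 1.15
eef_pos: [0.4019, -0.238, 0.2473]
tcp_rot: [[0.062, 0.998, -0.0], [0.998, -0.062, -0.0], [-0.0, -0.0, -1.0]]
wrist_force: [-0.2, -1.0, -0.7]
gripper_width: 0.05
G [0.50299799 0.07550989 0.05      ] pre [ 0.50780912 -0.00315143  0.0955    ]
1.15 q [-0.709, 0.159, -0.144, 1.268, -0.0, 0.924] p [0.4019, -0.238, 0.2473] F [-0.2, -1.0, -0.7] w 0.05
[[0.062, 0.998, -0.0], [0.998, -0.062, -0.0], [-0.0, -0.0, -1.0]]
0 turn [0.5, 7.5, -0.8] slide [23.9, 11.8, 12.7]
1 turn [0.5, 7.5, -0.8] slide [21.9, 12.2, 15.6]
2 turn [0.5, 7.5, -0.8] slide [19.5, 12.6, 18.2]
3 turn [0.5, 7.5, -0.8] slide [16.8, 13.1, 20.5]
4 turn [0.5, 7.5, -0.8] slide [13.8, 13.4, 22.4]
5 turn [0.5, 7.5, -0.8] slide [10.5, 13.8, 23.9]
6 turn [0.5, 7.5, -0.8] slide [7.2, 14.1, 24.9]
7 turn [0.5, 7.5, -0.8] slide [3.7, 14.4, 25.5]
```

```bash
python3 -m jog '[{"turn":[0.5,7.5,-0.8],"slide":[24,12,13],"gripper":50},{"turn":[0.5,7.5,-0.8],"slide":[22,12,16],"gripper":50},{"turn":[0.5,7.5,-0.8],"slide":[19.5,12.5,18],"gripper":50},{"turn":[0.5,7.5,-0.8],"slide":[17,13,20.5],"gripper":50},{"turn":[0.5,7.5,-0.8],"slide":[14,13.5,22.5],"gripper":50},{"turn":[0.5,7.5,-0.8],"slide":[10.5,14,24],"gripper":50},{"turn":[0.5,7.5,-0.8],"slide":[7,14,25],"gripper":50},{"turn":[0.5,7.5,-0.8],"slide":[4,14.5,25.5],"gripper":50}]'
python3 - <<'E'
from g import *
o=st()
from bench import manip
for n in ["wrist","side","top"]:
    c=manip.capture(n); cv2.imwrite(f"pics/{n}1.png",c["frame"][:,:,::-1]); np.savez(f"pics/{n}1.npz",**c)
R=tool(30); plan(R,G+R[:,2]*(.019-.11),2)
E
```

```text
time: 2.15
eef_pos: [0.5082, -0.0535, 0.1446]
tcp_rot: [[-0.025, 0.998, -0.052], [0.495, 0.058, 0.867], [0.869, -0.004, -0.495]]
wrist_force: [0.5, 0.4, 0.3]
gripper_width: 0.05
G [0.50299799 0.07550989 0.05      ] pre [ 0.50780912 -0.00315143  0.0955    ]
2.15 q [-0.657, 0.745, 0.012, 1.694, 0.714, 0.521] p [0.5082, -0.0535, 0.1446] F [0.5, 0.4, 0.3] w 0.05
[[-0.025, 0.998, -0.052], [0.495, 0.058, 0.867], [0.869, -0.004, -0.495]]
0 turn [-0.1, -0.1, -0.2] slide [-8.2, 1.9, 33.7]
1 turn [-0.1, -0.1, -0.2] slide [-8.2, 1.9, 33.7]
```

View pics/wrist1.png

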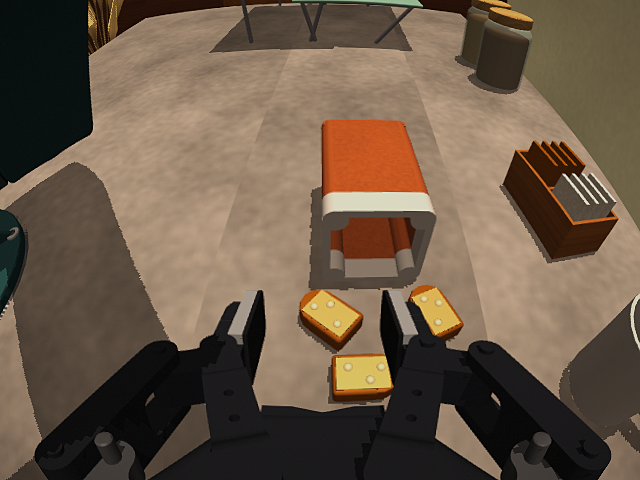

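View pics/side1.png

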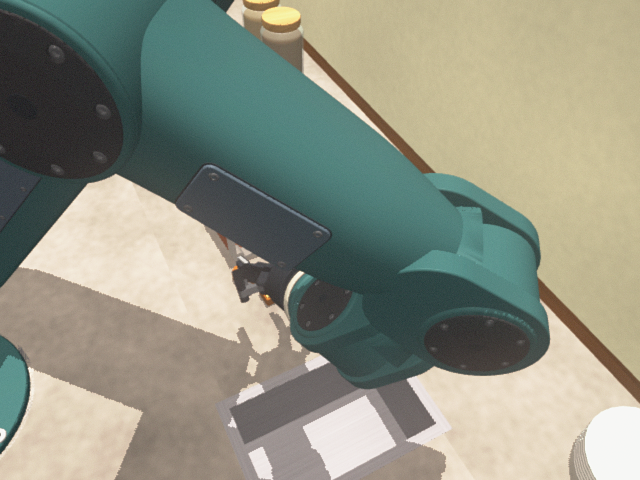

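The wrist view shows the jar mouth at px (325–437, 205–285). Its left wall (px ~332) lies between the two fingers, and the biscuits are below. Next I'll check the arm's clearance from the jam jar.

View pics/top1.png

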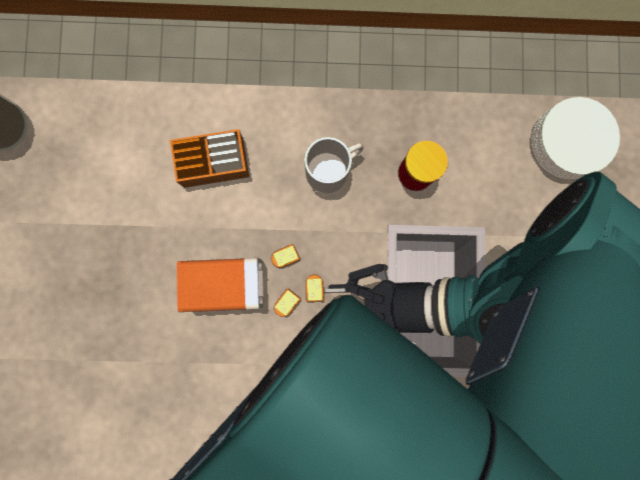

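```bash
python3 - <<'E'
from g import *
c=dict(np.load("pics/wrist1.npz")); 
f=cv2.resize(c["frame"][180:300,300:460],None,fx=5,fy=5,interpolation=0); cv2.imwrite("pics/zw1.png",f[:,:,::-1])
K=c["camera_matrix"];E=c["extrinsics"]
def fray(u,v):
    d=np.array([u-K[0,2],v-K[1,2]]);r=np.hypot(*d);t=r/K[0,0]
    return E[:3,:3]@np.r_[np.sin(t)*d/r,np.cos(t)]
def onmouth(u,v):
    d=fray(u,v);o=E[:3,3];P0=JC+.07*mdir; s=((P0-o)@mdir)/(d@mdir); X=o+s*d; return X,((X-JC)@lat*1000).round(1)
for uv in [(322,215),(327,260),(336,255),(430,255),(437,225),(415,255),(330,277),(410,280)]: print(uv,onmouth(*uv))
E
```

```text
G [0.50299799 0.07550989 0.05      ] pre [ 0.50780912 -0.00315143  0.0955    ]
(322, 215) (array([0.50132917, 0.06138166, 0.08694563]), np.float64(-45.0))
(327, 260) (array([0.50541558, 0.06163159, 0.03311944]), np.float64(-40.9))
(336, 255) (array([0.51298638, 0.06209464, 0.03979889]), np.float64(-33.3))
(430, 255) (array([0.59531187, 0.06712989, 0.03860683]), np.float64(49.1))
(437, 225) (array([0.59310945, 0.06699518, 0.07607501]), np.float64(46.9))
(415, 255) (array([0.58157963, 0.06628999, 0.03888169]), np.float64(35.4))
(330, 277) (array([0.50830652, 0.06180841, 0.0084179 ]), np.float64(-38.0))
(410, 280) (array([0.5837989 , 0.06642572, 0.00197823]), np.float64(37.6))
```

View pics/zw1.png

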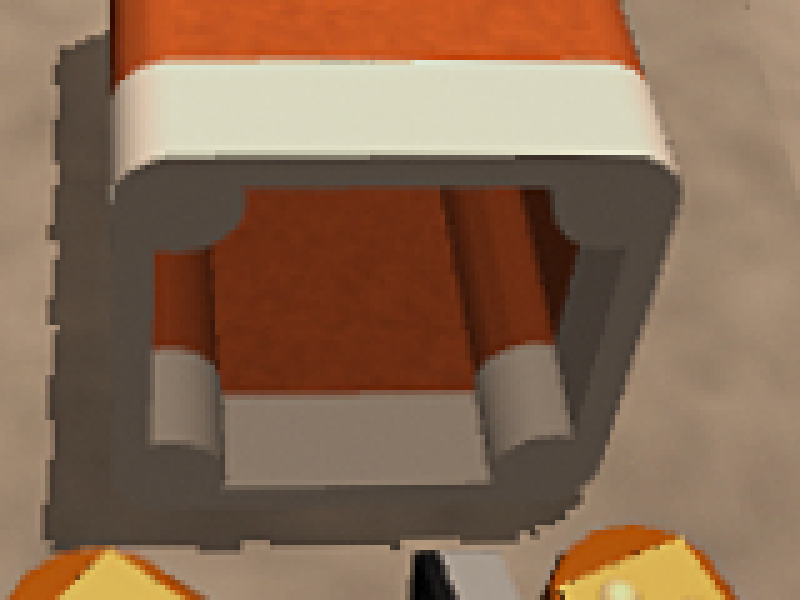

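```bash
cat > g.py <<'E'
from h import *
G=JC-.042*lat+.056*mdir; G[2]=.047
AL=28
R=tool(AL)
E
python3 - <<'E'
from g import *
plan(R,G+R[:,2]*(.019-.08),3)
print(G)
E
```

```text
0 turn [-0.0, 0.6, -0.2] slide [-7.1, 1.5, 33.0]
1 turn [-0.0, 0.6, -0.2] slide [-7.4, 1.4, 32.9]
2 turn [-0.0, 0.6, -0.2] slide [-7.8, 1.4, 32.8]
[0.50349706 0.07554041 0.047     ]
```

```bash
python3 -m jog '[{"turn":[0,0.6,-0.2],"slide":[-7,1.5,33],"gripper":50},{"turn":[0,0.6,-0.2],"slide":[-7.5,1.5,33],"gripper":50},{"turn":[0,0.6,-0.2],"slide":[-8,1.5,33],"gripper":50}]'
python3 - <<'E'
from g import *
o=st()
from bench import manip
for n in ["wrist","top"]:
    c=manip.capture(n); cv2.imwrite(f"pics/{n}2.png",c["frame"][:,:,::-1]); np.savez(f"pics/{n}2.npz",**c)
plan(R,G+R[:,2]*(.019),3)
E
```

```text
time: 2.68
eef_pos: [0.5077, 0.0214, 0.0776]
tcp_rot: [[-0.036, 0.998, -0.052], [0.473, 0.063, 0.879], [0.88, 0.007, -0.475]]
wrist_force: [0.2, 0.2, 0.5]
gripper_width: 0.0497
2.67 q [-0.557, 0.774, -0.162, 1.455, 0.802, 0.583] p [0.5077, 0.0214, 0.0776] F [0.2, 0.2, 0.5] w 0.0497
[[-0.036, 0.998, -0.052], [0.473, 0.063, 0.879], [0.88, 0.007, -0.475]]
0 turn [-0.0, 0.1, 0.1] slide [-0.5, 0.1, 26.6]
1 turn [-0.0, 0.1, 0.1] slide [-0.5, 0.1, 26.6]
2 turn [-0.0, 0.1, 0.1] slide [-0.5, 0.0, 26.6]
```

View pics/wrist2.png

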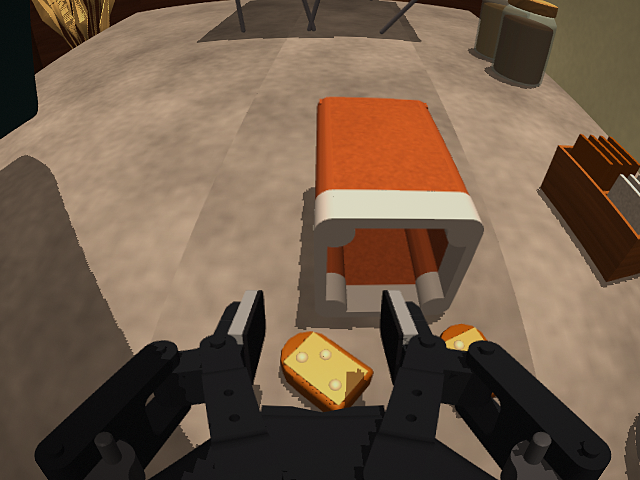

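View pics/top2.png

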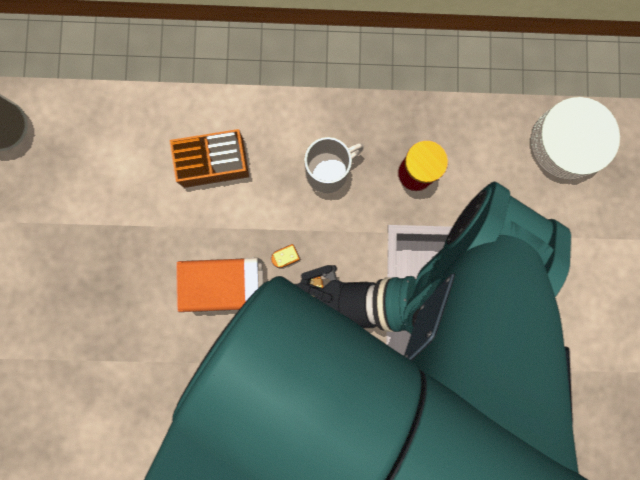

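```bash
python3 -m jog '[{"turn":[0,0,0],"slide":[-0.5,0,27],"gripper":50},{"turn":[0,0,0],"slide":[-0.5,0,27],"gripper":50}]'
python3 - <<'E'
from g import *
o=st()
from bench import manip
for n in ["wrist","side"]:
    c=manip.capture(n); cv2.imwrite(f"pics/{n}3.png",c["frame"][:,:,::-1]); np.savez(f"pics/{n}3.npz",**c)
plan(R,G+R[:,2]*(.019),1)
E
```

```text
time: 3.02
eef_pos: [0.5054, 0.0677, 0.0517]
tcp_rot: [[-0.036, 0.998, -0.051], [0.473, 0.062, 0.879], [0.88, 0.007, -0.474]]
wrist_force: [0.2, -0.3, -0.2]
gripper_width: 0.0501
3.02 q [-0.487, 0.772, -0.25, 1.315, 0.852, 0.655] p [0.5054, 0.0677, 0.0517] F [0.2, -0.3, -0.2] w 0.0501
[[-0.036, 0.998, -0.051], [0.473, 0.062, 0.879], [0.88, 0.007, -0.474]]
0 turn [-0.0, 0.2, 0.4] slide [-0.8, -0.4, 26.8]
```

View pics/wrist3.png

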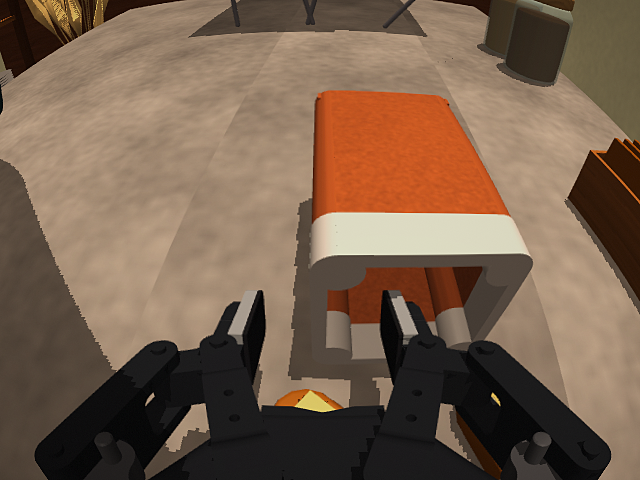

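View pics/side3.png

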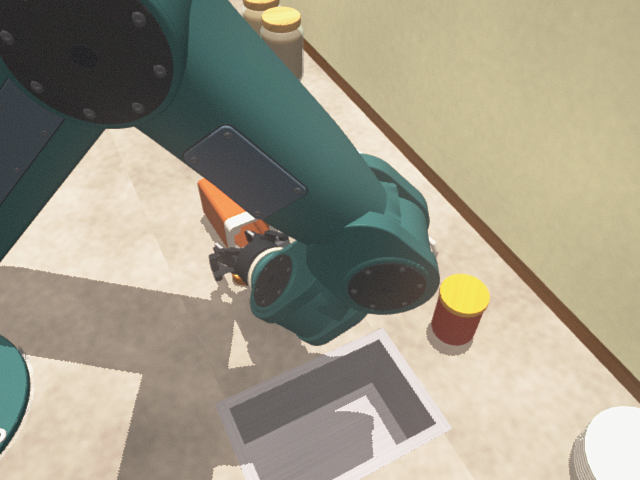

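```bash
python3 -m jog '[{"turn":[0,0,0],"slide":[-0.5,-0.5,27],"gripper":50},{"turn":[0,0,0],"slide":[0,0,0],"gripper":30},{"turn":[0,0,0],"slide":[0,0,0],"gripper":20}]' 80
python3 - <<'E'
from g import *
o=st()
from bench import manip
for n in ["wrist"]:
    c=manip.capture(n); cv2.imwrite(f"pics/{n}4.png",c["frame"][:,:,::-1]); np.savez(f"pics/{n}4.npz",**c)
E
```

```text
time: 3.5
eef_pos: [0.5033, 0.0908, 0.0384]
tcp_rot: [[-0.035, 0.998, -0.052], [0.471, 0.063, 0.88], [0.881, 0.006, -0.472]]
wrist_force: [0.7, -0.3, 0.1]
gripper_width: 0.0201
3.5 q [-0.45, 0.775, -0.291, 1.244, 0.878, 0.694] p [0.5033, 0.0908, 0.0384] F [0.7, -0.3, 0.1] w 0.0201
[[-0.035, 0.998, -0.052], [0.471, 0.063, 0.88], [0.881, 0.006, -0.472]]
```

View pics/wrist4.png

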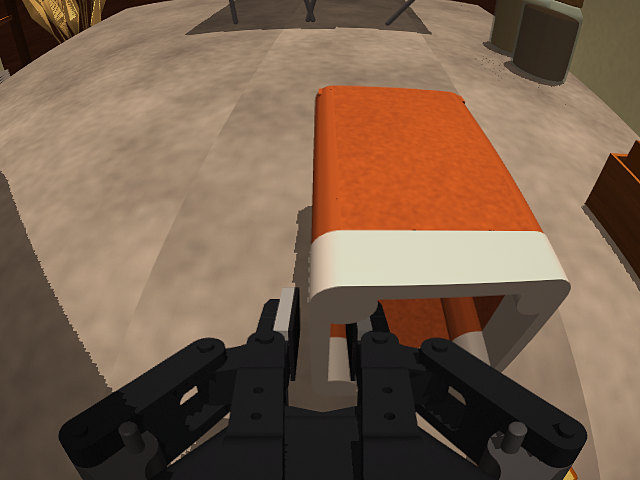

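The left wall (px 310–330) lies between the pads (px 298 and 345). I'll close on it.

```bash
python3 -m jog '[{"turn":[0,0,0],"slide":[0,0,0],"gripper":10},{"turn":[0,0,0],"slide":[0,0,0],"gripper":2},{"turn":[0,0,0],"slide":[0,0,0],"gripper":0},{"turn":[0,0,0],"slide":[0,0,0],"gripper":0}]' 80
cat > arc.py <<'E'
from g import *
import sys
o=st()
# rotate about pivot: base lower edge; jar angle th from 0..90
PV=JC-.07*mdir; PV[2]=0
p0,R0=o["eef_pos"],o["tcp_rot"]
def pose(th,th0=0,lift=0):
    Q=Rn.from_rotvec(-lat*np.radians(th-th0)).as_matrix()
    return Q@R0, PV+Q@(p0-PV)+[0,0,lift]
E
python3 - <<'E'
from arc import *
# check rotation sense
print((Rn.from_rotvec(-lat*np.pi/2).as_matrix()@mdir).round(2))
print("end",pose(90))
n=15;L=.004
P=[pose(90*i/n,0,min(L,L*i/2)) for i in range(n+1)]
for i in range(n):
    t=np.degrees(Rn.from_matrix(P[i][0].T@P[i+1][0]).as_rotvec()); print(t.round(2).tolist(),(1000*P[i][0].T@(P[i+1][1]-P[i][1])).round(1).tolist(),(1000*P[i+1][0].T@(P[i+1][1]-P[i][1])).round(1).tolist())
E
```

```text
time: 4.05
eef_pos: [0.5028, 0.0916, 0.0378]
tcp_rot: [[-0.034, 0.998, -0.053], [0.47, 0.063, 0.88], [0.882, 0.005, -0.471]]
wrist_force: [-1.4, -7.5, 7.2]
gripper_width: 0.005
4.05 q [-0.449, 0.776, -0.293, 1.243, 0.879, 0.695] p [0.5028, 0.0916, 0.0378] F [-1.4, -7.5, 7.2] w 0.005
[[-0.034, 0.998, -0.053], [0.47, 0.063, 0.88], [0.882, 0.005, -0.471]]
[ 0. -0.  1.]
end (array([[-0.05877335,  0.99783476,  0.0295209 ],
       [ 0.88006424,  0.06574979, -0.47028067],
       [-0.47120339, -0.00165968, -0.88202302]]), array([0.49380688, 0.23905859, 0.1098925 ]))
[0.03, -6.0, -0.0] [13.9, 0.1, -2.2] [13.5, 0.1, -3.7]
[0.03, -6.0, -0.0] [13.8, 0.1, -2.4] [13.4, 0.1, -3.8]
[0.03, -6.0, -0.0] [12.1, 0.1, -1.3] [11.9, 0.1, -2.6]
[0.03, -6.0, -0.0] [12.1, 0.1, -1.3] [11.9, 0.1, -2.6]
[0.03, -6.0, -0.0] [12.1, 0.1, -1.3] [11.9, 0.1, -2.6]
[0.03, -6.0, -0.0] [12.1, 0.1, -1.3] [11.9, 0.1, -2.6]
[0.03, -6.0, -0.0] [12.1, 0.1, -1.3] [11.9, 0.1, -2.6]
[0.03, -6.0, -0.0] [12.1, 0.1, -1.3] [11.9, 0.1, -2.6]
[0.03, -6.0, -0.0] [12.1, 0.1, -1.3] [11.9, 0.1, -2.6]
[0.03, -6.0, -0.0] [12.1, 0.1, -1.3] [11.9, 0.1, -2.6]
[0.03, -6.0, -0.0] [12.1, 0.1, -1.3] [11.9, 0.1, -2.6]
[0.03, -6.0, -0.0] [12.1, 0.1, -1.3] [11.9, 0.1, -2.6]
[0.03, -6.0, -0.0] [12.1, 0.1, -1.3] [11.9, 0.1, -2.6]
[0.03, -6.0, -0.0] [12.1, 0.1, -1.3] [11.9, 0.1, -2.6]
[0.03, -6.0, -0.0] [12.1, 0.1, -1.3] [11.9, 0.1, -2.6]
```

```bash
python3 -m jog '[{"turn":[0,-4,0],"slide":[9.5,0,-2],"gripper":0},{"turn":[0,-4,0],"slide":[9.5,0,-2],"gripper":0},{"turn":[0,-4,0],"slide":[9.5,0,-2],"gripper":0},{"turn":[0,0,0],"slide":[0,0,0],"gripper":0}]' 80
python3 - <<'E'
from g import *
o=st()
from bench import manip
for n in ["wrist","top"]:
    c=manip.capture(n); cv2.imwrite(f"pics/{n}5.png",c["frame"][:,:,::-1]); np.savez(f"pics/{n}5.npz",**c)
E
```

```text
time: 4.55
eef_pos: [0.5018, 0.1024, 0.0654]
tcp_rot: [[-0.047, 0.998, -0.046], [0.644, 0.065, 0.762], [0.764, 0.007, -0.646]]
wrist_force: [0.2, 0.0, -9.9]
gripper_width: 0.0046
4.55 q [-0.375, 0.59, -0.348, 1.095, 0.765, 0.939] p [0.5018, 0.1024, 0.0654] F [0.2, 0.0, -9.9] w 0.0046
[[-0.047, 0.998, -0.046], [0.644, 0.065, 0.762], [0.764, 0.007, -0.646]]
```

View pics/wrist5.png

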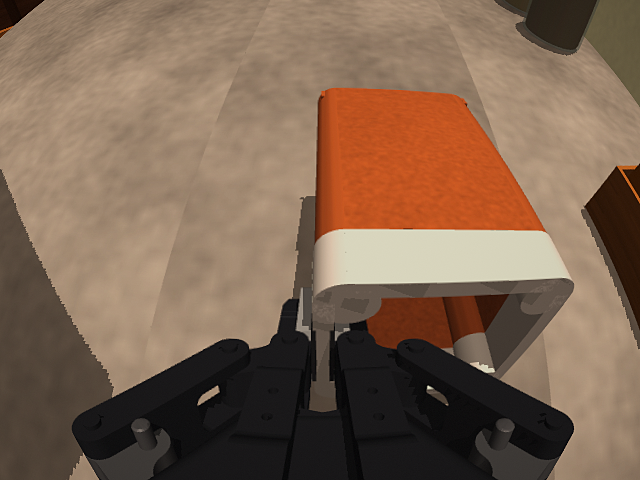

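View pics/top5.png

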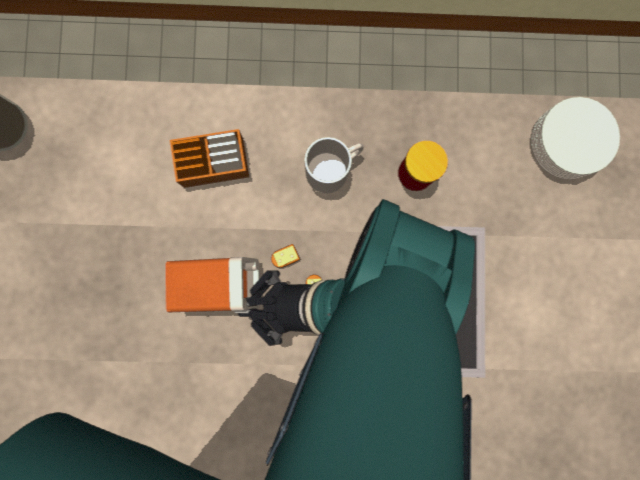

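```bash
cat > air.py <<'E'
from g import *
pg=np.array([.5028,.0916,.0378]); Rg=np.array([[-0.034,0.998,-0.053],[0.47,0.063,0.88],[0.882,0.005,-0.471]]); Rg=Rn.from_matrix(Rg).as_matrix()
JR=np.c_[mdir,np.cross([0,0,1],mdir),[0,0,1]]
relR=Rg.T@JR; relp=Rg.T@(JC-pg)
def jar(o): return o["tcp_rot"]@relR, o["eef_pos"]+o["tcp_rot"]@relp
def toolfor(J,c): R=J@relR.T; return R,c-R@relp
def goal(th,c): return toolfor(Rn.from_rotvec(-lat*np.radians(th)).as_matrix()@JR,c)
E
python3 - <<'E'
from air import *
o=st(); J,c=jar(o); th0=np.degrees(np.arcsin(J[2,0])); print("jar",c.round(4),th0,J.round(3).tolist())
n=16;P=[(o["tcp_rot"],o["eef_pos"])];ct=np.array([.542,.134,0])
for i in range(1,n+1):
    s=i/n; th=th0+(90-th0)*s; a=np.radians(th); cc=c+(ct-c)*s; cc[2]=.045*np.cos(a)+.07*np.sin(a)+.008
    P.append(goal(th,cc))
for i in range(n):
    t=np.degrees(Rn.from_matrix(P[i][0].T@P[i+1][0]).as_rotvec()); print(t.round(1).tolist(),(1000*P[i][0].T@(P[i+1][1]-P[i][1])).round(1).tolist(),P[i+1][1].round(3))
E
```

```text
4.65 q [-0.376, 0.594, -0.348, 1.095, 0.766, 0.938] p [0.5016, 0.102, 0.0642] F [0.4, -0.4, -8.7] w 0.0049
[[-0.044, 0.998, -0.046], [0.642, 0.064, 0.764], [0.765, 0.004, -0.644]]
jar [0.5407 0.145  0.063 ] 11.948971566745303 [[0.06, 0.998, -0.012], [-0.976, 0.061, 0.207], [0.207, -0.0, 0.978]]
[0.0, -4.9, -0.0] [8.7, 0.1, -7.9] [0.502 0.102 0.076]
[0.0, -4.9, -0.0] [5.4, 0.1, -5.6] [0.502 0.101 0.084]
[0.0, -4.9, -0.0] [4.8, 0.1, -5.4] [0.502 0.102 0.091]
[0.0, -4.9, -0.0] [4.2, 0.1, -5.2] [0.502 0.102 0.098]
[0.0, -4.9, -0.0] [3.6, 0.1, -4.8] [0.502 0.103 0.104]
[0.0, -4.9, -0.0] [3.1, 0.1, -4.3] [0.502 0.104 0.109]
[0.0, -4.9, -0.0] [2.7, 0.1, -3.8] [0.502 0.105 0.113]
[0.0, -4.9, -0.0] [2.4, 0.1, -3.2] [0.502 0.106 0.117]
[0.0, -4.9, -0.0] [2.2, 0.0, -2.6] [0.502 0.108 0.12 ]
[0.0, -4.9, -0.0] [2.1, 0.0, -2.0] [0.501 0.11  0.122]
[0.0, -4.9, -0.0] [2.1, 0.0, -1.3] [0.501 0.112 0.124]
[0.0, -4.9, -0.0] [2.2, 0.0, -0.7] [0.501 0.114 0.124]
[0.0, -4.9, -0.0] [2.4, 0.0, -0.0] [0.501 0.116 0.124]
[0.0, -4.9, -0.0] [2.7, 0.0, 0.6] [0.501 0.119 0.123]
[0.0, -4.9, -0.0] [3.1, 0.1, 1.1] [0.501 0.122 0.121]
[0.0, -4.9, -0.0] [3.6, 0.1, 1.5] [0.501 0.124 0.118]
```

```bash
python3 -m jog '[{"turn":[0,-4.9,0],"slide":[8.5,0,-8],"gripper":0},{"turn":[0,-4.9,0],"slide":[5.5,0,-5.5],"gripper":0},{"turn":[0,-4.9,0],"slide":[5,0,-5.5],"gripper":0},{"turn":[0,-4.9,0],"slide":[4,0,-5],"gripper":0},{"turn":[0,-4.9,0],"slide":[3.5,0,-5],"gripper":0},{"turn":[0,-4.9,0],"slide":[3,0,-4.5],"gripper":0},{"turn":[0,-4.9,0],"slide":[2.5,0,-4],"gripper":0},{"turn":[0,-4.9,0],"slide":[2.5,0,-3],"gripper":0}]' 100
python3 - <<'E'
from air import *
o=st(); J,c=jar(o); print("jar",c.round(4),np.degrees(np.arcsin(J[2,0])))
from bench import manip
for n in ["wrist","top"]:
    c=manip.capture(n); cv2.imwrite(f"pics/{n}6.png",c["frame"][:,:,::-1])
E
```

```text
time: 5.65
eef_pos: [0.5005, 0.1057, 0.1163]
tcp_rot: [[-0.062, 0.998, -0.011], [0.981, 0.063, 0.184], [0.185, 0.001, -0.983]]
wrist_force: [0.4, 0.2, -9.2]
gripper_width: 0.0046
5.65 q [-0.056, 0.306, -0.328, 0.959, 0.184, 1.449] p [0.5005, 0.1057, 0.1163] F [0.4, 0.2, -9.2] w 0.0046
[[-0.062, 0.998, -0.011], [0.981, 0.063, 0.184], [0.185, 0.001, -0.983]]
jar [0.5403 0.1386 0.0896] 51.248197941426874
```

View pics/wrist6.png

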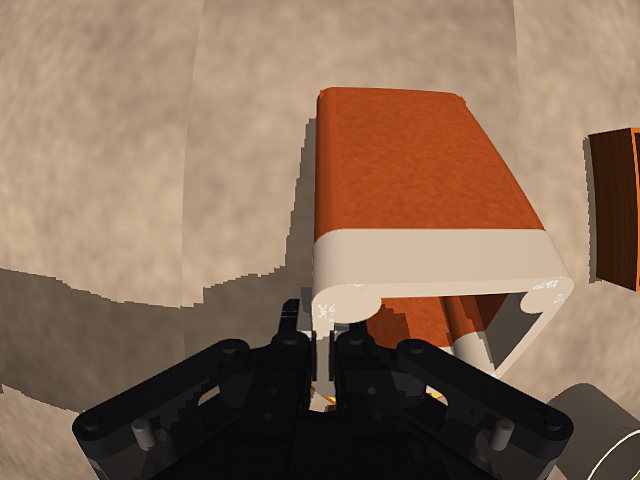

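View pics/top6.png

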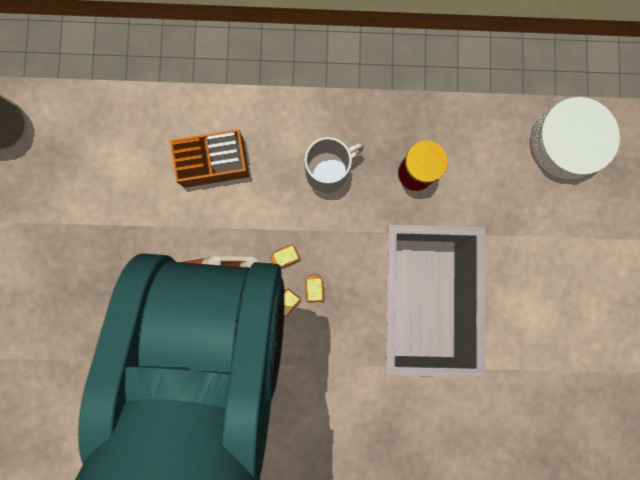

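The jar is held rigidly: it sits at the same pixels in the wrist view, and nothing else has been disturbed. I'll continue the turn.

```bash
python3 -m jog '[{"turn":[0,-4.9,0],"slide":[2.5,0,-3],"gripper":0},{"turn":[0,-4.9,0],"slide":[2,0,-2],"gripper":0},{"turn":[0,-4.9,0],"slide":[2,0,-1.5],"gripper":0},{"turn":[0,-4.9,0],"slide":[2,0,-1],"gripper":0},{"turn":[0,-4.9,0],"slide":[2,0,0],"gripper":0},{"turn":[0,-4.9,0],"slide":[2,0,0],"gripper":0},{"turn":[0,-4.9,0],"slide":[2,0,0.5],"gripper":0},{"turn":[0,-4,0],"slide":[2,0,0.5],"gripper":0}]' 100
python3 - <<'E'
from air import *
o=st(); J,c=jar(o); print("jar",c.round(4),J.round(3).tolist())
plan(*goal(90,np.array([.542,.134,.080])),1)
from bench import manip
for n in ["wrist","side"]:
    c=manip.capture(n); cv2.imwrite(f"pics/{n}7.png",c["frame"][:,:,::-1])
E
```

```text
time: 6.75
eef_pos: [0.4994, 0.1208, 0.1202]
tcp_rot: [[-0.057, 0.998, 0.028], [0.885, 0.063, -0.462], [-0.462, -0.002, -0.887]]
wrist_force: [-0.2, -0.2, -8.7]
gripper_width: 0.0045
6.75 q [0.327, 0.422, -0.214, 1.072, -0.462, 1.867] p [0.4994, 0.1208, 0.1202] F [-0.2, -0.2, -8.7] w 0.0045
[[-0.057, 0.998, 0.028], [0.885, 0.063, -0.462], [-0.462, -0.002, -0.887]]
jar [0.5406 0.1309 0.0804] [[0.001, 0.998, -0.058], [-0.01, 0.058, 0.998], [1.0, -0.0, 0.01]]
0 turn [-0.1, -0.6, -0.1] slide [3.1, 1.6, -1.3]
```

View pics/wrist7.png

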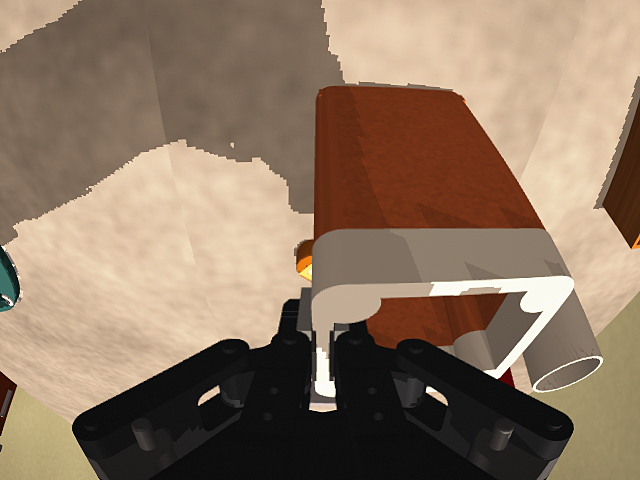

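View pics/side7.png

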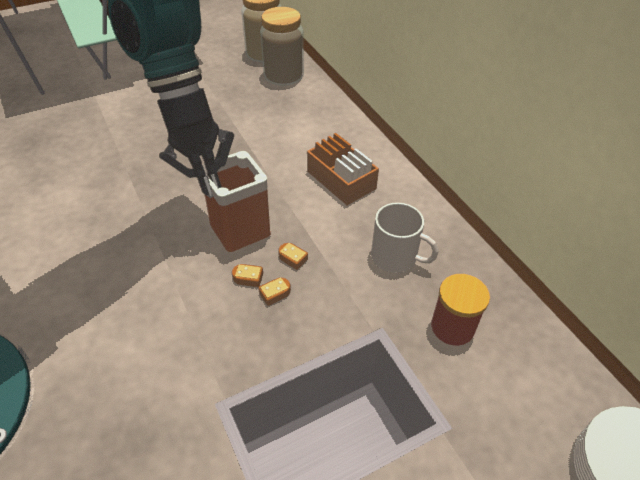

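The side view shows the jar upright in the grip near its original spot, with the biscuits untouched. Next I'll level it and lower it gently.

```bash
python3 -m jog '[{"turn":[0,-0.6,0],"slide":[1.5,1,1],"gripper":0},{"turn":[0,0,0],"slide":[1,0,1.8],"gripper":0},{"turn":[0,0,0],"slide":[1,0,1.8],"gripper":0},{"turn":[0,0,0],"slide":[1,0,1.8],"gripper":0},{"turn":[0,0,0],"slide":[0,0,0],"gripper":0}]' 100
python3 - <<'E'
from air import *
o=st(); J,c=jar(o); print("jar",c.round(4),J.round(3).tolist())
E
python3 -m jog '[{"turn":[0,0,0],"slide":[0.5,0,0.9],"gripper":0},{"turn":[0,0,0],"slide":[0.5,0,0.9],"gripper":0},{"turn":[0,0,0],"slide":[0,0,0],"gripper":0}]'
python3 - <<'E'
from air import *
o=st(); J,c=jar(o); print("jar",c.round(4),J.round(3).tolist())
E
```

```text
time: 7.48
eef_pos: [0.5013, 0.1219, 0.1147]
tcp_rot: [[-0.053, 0.998, 0.034], [0.88, 0.063, -0.471], [-0.472, 0.005, -0.881]]
wrist_force: [0.4, -0.5, -8.3]
gripper_width: 0.0042
7.47 q [0.334, 0.431, -0.22, 1.058, -0.474, 1.876] p [0.5013, 0.1219, 0.1147] F [0.4, -0.5, -8.3] w 0.0042
[[-0.053, 0.998, 0.034], [0.88, 0.063, -0.471], [-0.472, 0.005, -0.881]]
jar [0.5428 0.1314 0.075 ] [[-0.007, 0.998, -0.058], [0.001, 0.058, 0.998], [1.0, 0.007, -0.001]]
time: 7.85
eef_pos: [0.5014, 0.122, 0.1128]
tcp_rot: [[-0.054, 0.998, 0.034], [0.88, 0.063, -0.472], [-0.473, 0.005, -0.881]]
wrist_force: [-1.0, -0.8, -5.1]
gripper_width: 0.0044
7.85 q [0.334, 0.432, -0.223, 1.053, -0.474, 1.876] p [0.5014, 0.122, 0.1128] F [-1.0, -0.8, -5.1] w 0.0044
[[-0.054, 0.998, 0.034], [0.88, 0.063, -0.472], [-0.473, 0.005, -0.881]]
jar [0.5429 0.1316 0.0732] [[-0.007, 0.998, -0.058], [0.001, 0.058, 0.998], [1.0, 0.007, -0.002]]
```

```bash
python3 -m jog '[{"turn":[0,0,0],"slide":[0.3,0,0.5],"gripper":0},{"turn":[0,0,0],"slide":[0.3,0,0.5],"gripper":0},{"turn":[0,0,0],"slide":[0,0,0],"gripper":0}]'
python3 -m jog '[{"turn":[0,0,0],"slide":[0.3,0,0.5],"gripper":0},{"turn":[0,0,0],"slide":[0,0,0],"gripper":0}]'
```

```text
time: 8.22
eef_pos: [0.5013, 0.1216, 0.1126]
tcp_rot: [[-0.053, 0.998, 0.035], [0.879, 0.064, -0.473], [-0.474, 0.005, -0.881]]
wrist_force: [-7.2, -2.8, 11.6]
gripper_width: 0.0045
time: 8.48
eef_pos: [0.5013, 0.1214, 0.1125]
tcp_rot: [[-0.053, 0.998, 0.035], [0.879, 0.064, -0.473], [-0.474, 0.006, -0.88]]
wrist_force: [-10.3, -3.5, 16.6]
gripper_width: 0.0041
```

```bash
python3 -m jog '[{"turn":[0,0,0],"slide":[-0.3,0,-0.5],"gripper":0},{"turn":[0,0,0],"slide":[0,0,0],"gripper":0}]' 20
python3 - <<'E'
from air import *
st()
from bench import manip
for n in ["side"]:
    c=manip.capture(n); cv2.imwrite(f"pics/{n}8.png",c["frame"][:,:,::-1]); cv2.imwrite(f"pics/z{n}8.png",cv2.resize(c["frame"][100:270,150:320,::-1],None,fx=3.5,fy=3.5,interpolation=0))
E
```

```text
time: 8.72
eef_pos: [0.5014, 0.1216, 0.1126]
tcp_rot: [[-0.053, 0.998, 0.035], [0.879, 0.064, -0.473], [-0.474, 0.006, -0.881]]
wrist_force: [-7.0, -3.3, 10.1]
gripper_width: 0.0047
8.72 q [0.334, 0.432, -0.225, 1.051, -0.476, 1.876] p [0.5014, 0.1216, 0.1126] F [-7.0, -3.3, 10.1] w 0.0047
[[-0.053, 0.998, 0.035], [0.879, 0.064, -0.473], [-0.474, 0.006, -0.881]]
```

View pics/zside8.png

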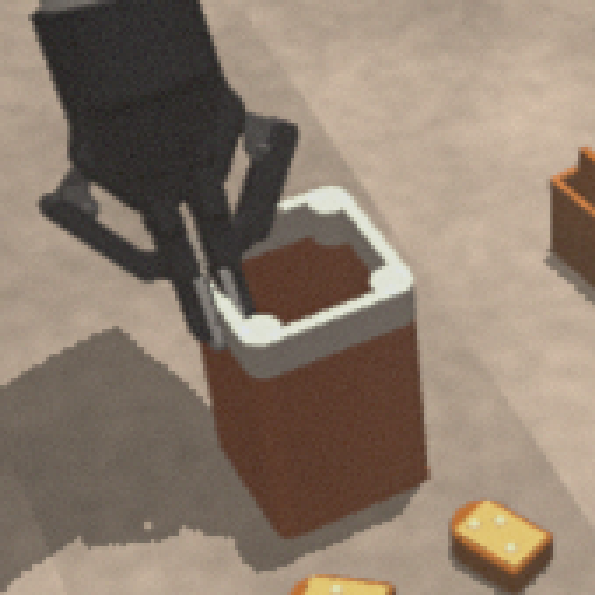

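The zoomed side view shows the jar standing on its base, with the shadow meeting it. I'll release slowly.

```bash
python3 -m jog '[{"turn":[0,0,0],"slide":[0,0,0],"gripper":5},{"turn":[0,0,0],"slide":[0,0,0],"gripper":6},{"turn":[0,0,0],"slide":[0,0,0],"gripper":7},{"turn":[0,0,0],"slide":[0,0,0],"gripper":9},{"turn":[0,0,0],"slide":[0,0,0],"gripper":14},{"turn":[0,0,0],"slide":[0,0,0],"gripper":20},{"turn":[0,0,0],"slide":[0,0,0],"gripper":24}]'
python3 - <<'E'
from air import *
st()
from bench import manip
for n in ["wrist","side"]:
    c=manip.capture(n); cv2.imwrite(f"pics/{n}9.png",c["frame"][:,:,::-1]);  cv2.imwrite(f"pics/z{n}9.png",cv2.resize(c["frame"][100:270,150:320,::-1],None,fx=3.5,fy=3.5,interpolation=0))
E
```

```text
time: 9.65
eef_pos: [0.5015, 0.1221, 0.1115]
tcp_rot: [[-0.054, 0.998, 0.034], [0.88, 0.063, -0.471], [-0.473, 0.005, -0.881]]
wrist_force: [0.8, -0.1, -0.3]
gripper_width: 0.0239
9.65 q [0.334, 0.434, -0.225, 1.05, -0.474, 1.876] p [0.5015, 0.1221, 0.1115] F [0.8, -0.1, -0.3] w 0.0239
[[-0.054, 0.998, 0.034], [0.88, 0.063, -0.471], [-0.473, 0.005, -0.881]]
```

View pics/wrist9.png

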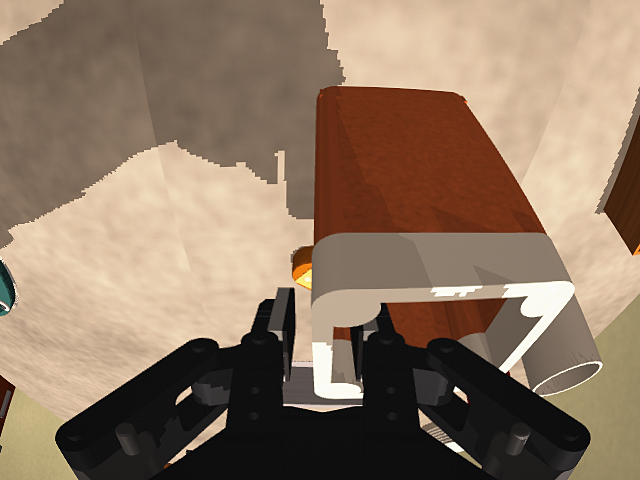

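View pics/zside9.png

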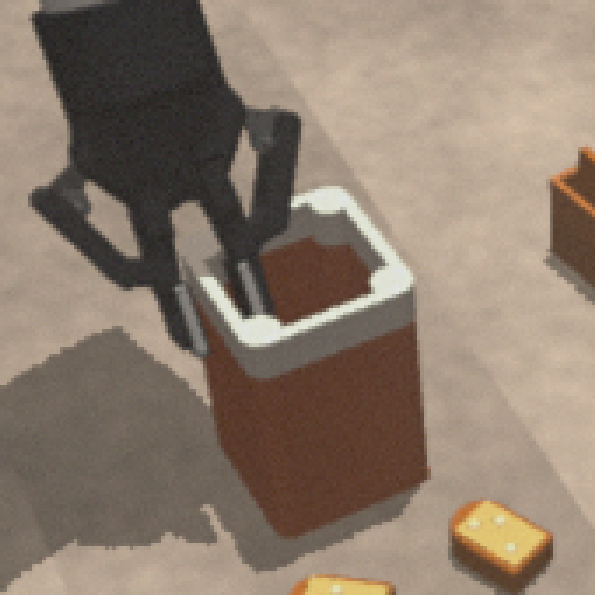

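The jar did not move on release: the white rim is unchanged in the side view, and the force is about 0. I'll retract along the tool axis.

```bash
python3 -m jog '[{"turn":[0,0,0],"slide":[0,0,-20],"gripper":24},{"turn":[0,0,0],"slide":[0,0,-30],"gripper":24},{"turn":[0,0,0],"slide":[0,0,-50],"gripper":24},{"turn":[0,0,0],"slide":[0,0,-25],"gripper":24}]' 20
cat >> h.py <<'E'
def tl(theta,tilt=0):
    t=np.radians(theta); x=np.array([np.cos(t),np.sin(t),0]); z=np.array([0,0,-1.]); return np.c_[x,np.cross(z,x),z]@Rn.from_euler("y",tilt,degrees=True).as_matrix()
E
python3 - <<'E'
from h import *
st(); plan(tl(116,20),np.array([.599,.024,.16]),7)
E
```

```text
time: 10.25
eef_pos: [0.4974, 0.1821, 0.2236]
tcp_rot: [[-0.053, 0.998, 0.036], [0.88, 0.064, -0.471], [-0.472, 0.007, -0.882]]
wrist_force: [0.7, 0.1, -1.1]
gripper_width: 0.0242
10.25 q [0.436, 0.418, 0.069, 1.408, -0.458, 1.988] p [0.4974, 0.1821, 0.2236] F [0.7, 0.1, -1.1] w 0.0242
[[-0.053, 0.998, 0.036], [0.88, 0.064, -0.471], [-0.472, 0.007, -0.882]]
0 turn [-0.2, 6.8, -3.3] slide [-16.4, 13.0, 19.2]
1 turn [-0.2, 6.8, -3.3] slide [-19.2, 11.9, 17.1]
2 turn [-0.2, 6.8, -3.3] slide [-21.8, 10.7, 14.7]
3 turn [-0.2, 6.8, -3.3] slide [-23.9, 9.3, 12.0]
4 turn [-0.2, 6.8, -3.3] slide [-25.7, 7.9, 9.1]
5 turn [-0.2, 6.8, -3.3] slide [-27.0, 6.3, 6.0]
6 turn [-0.2, 6.8, -3.3] slide [-27.8, 4.7, 2.7]
```

```bash
python3 -m jog '[{"turn":[0,6.8,-3.3],"slide":[-16.5,13,19],"gripper":24},{"turn":[0,6.8,-3.3],"slide":[-19,12,17],"gripper":24},{"turn":[0,6.8,-3.3],"slide":[-22,10.5,14.5],"gripper":24},{"turn":[0,6.8,-3.3],"slide":[-24,9.5,12],"gripper":30},{"turn":[0,6.8,-3.3],"slide":[-25.5,8,9],"gripper":40},{"turn":[0,6.8,-3.3],"slide":[-27,6.5,6],"gripper":50},{"turn":[0,6.8,-3.3],"slide":[-28,4.5,3],"gripper":52}]' 20
python3 - <<'E'
from h import *
st()
from bench import manip
for n in ["wrist","side","top"]:
    c=manip.capture(n); cv2.imwrite(f"pics/{n}10.png",c["frame"][:,:,::-1]); np.savez(f"pics/{n}10.npz",**c)
plan(tl(116,20),np.array([.599,.024,.006]),4)
c=dict(np.load("pics/side10.npz")); hsv=cv2.cvtColor(c["frame"],cv2.COLOR_RGB2HSV)
H,S,V=[hsv[...,i].astype(int) for i in range(3)]
for b in blobs((H>=20)&(H<=35)&(S>90)&(V>130),40):
    ys,xs=np.nonzero(b); 
    P=onz(c,np.c_[xs,ys],.02); r=cv2.minAreaRect((P[:,:2]*1000).astype(np.float32)); print(b.sum(),xs.mean().round(),ys.mean().round(),np.round(r[0]),np.round(r[1]),round(r[2]))
E
```

```text
time: 11.12
eef_pos: [0.5985, 0.0216, 0.1579]
tcp_rot: [[-0.406, 0.898, -0.17], [0.845, 0.44, 0.305], [0.349, -0.02, -0.937]]
wrist_force: [1.0, 0.8, 0.5]
gripper_width: 0.0522
11.12 q [-0.226, 0.575, 0.203, 1.444, 0.262, 0.861] p [0.5985, 0.0216, 0.1579] F [1.0, 0.8, 0.5] w 0.0522
[[-0.406, 0.898, -0.17], [0.845, 0.44, 0.305], [0.349, -0.02, -0.937]]
0 turn [-0.3, -0.1, -0.2] slide [-12.3, 1.4, 35.3]
1 turn [-0.3, -0.1, -0.2] slide [-12.2, 1.2, 35.4]
2 turn [-0.3, -0.1, -0.2] slide [-12.2, 1.0, 35.4]
3 turn [-0.3, -0.1, -0.2] slide [-12.1, 0.7, 35.4]
389 280.0 14.0 [953. 856.] [106.  83.] 2
155 290.0 251.0 [599.  25.] [26. 38.] 25
235 248.0 271.0 [511.  20.] [26. 39.] 52
1488 464.0 293.0 [ 820. -188.] [81. 81.] 79
79 267.0 288.0 [530. -32.] [25. 24.] 6
```

View pics/wrist10.png

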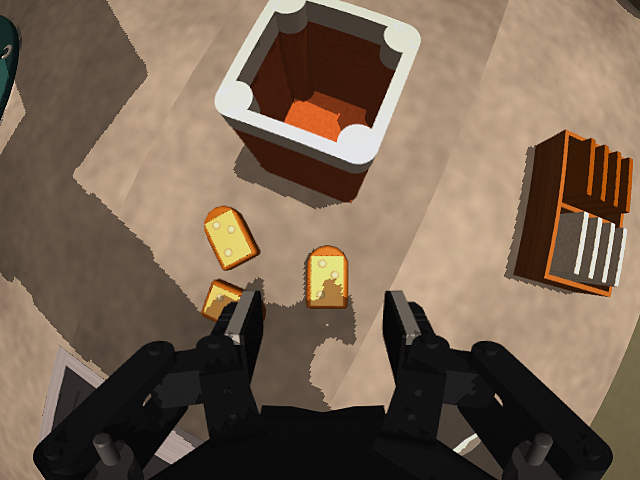

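View pics/side10.png

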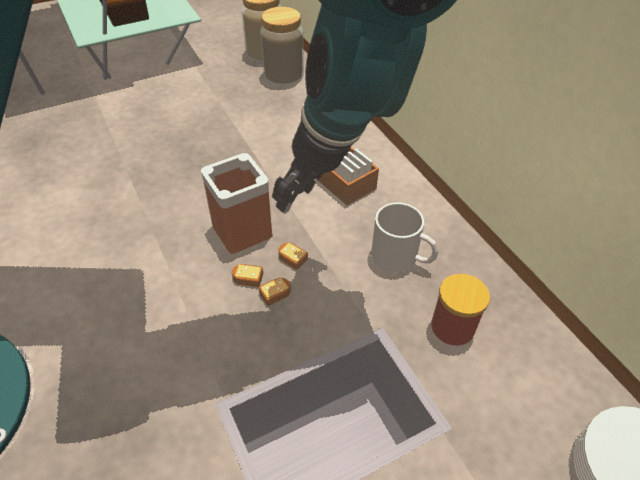

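The jar stands upright (side px 205–270, 155–250). Biscuit a is centred between the fingers (wrist px 327,278), so I'll descend and grasp.

```bash
python3 -m jog '[{"turn":[-0.3,0,-0.2],"slide":[-12,1.5,35.5],"gripper":52},{"turn":[-0.3,0,-0.2],"slide":[-12,1,35.5],"gripper":52},{"turn":[-0.3,0,-0.2],"slide":[-12,1,35.5],"gripper":52},{"turn":[-0.3,0,-0.2],"slide":[-11.5,1,34],"gripper":52},{"turn":[0,0,0],"slide":[0,0,0],"gripper":40},{"turn":[0,0,0],"slide":[0,0,0],"gripper":28},{"turn":[0,0,0],"slide":[0,0,0],"gripper":20},{"turn":[0,0,0],"slide":[0,0,0],"gripper":20}]' 20
python3 - <<'E'
from h import *
o=st()
from bench import manip
for n in ["wrist"]:
    c=manip.capture(n); cv2.imwrite(f"pics/{n}11.png",c["frame"][:,:,::-1]); np.savez(f"pics/{n}11.npz",**c)
p=o["eef_pos"]+[0,-.03,.09]; plan(tl(116,20),p,2); plan(tl(116,0),np.array([.53,-.273,.07]),6,R0=tl(116,20),p0=p)
E
```

```text
time: 12.28
eef_pos: [0.5989, 0.0272, 0.0102]
tcp_rot: [[-0.417, 0.896, -0.151], [0.841, 0.444, 0.31], [0.345, 0.003, -0.939]]
wrist_force: [-0.2, -1.2, -0.3]
gripper_width: 0.0332
12.28 q [-0.222, 0.664, -0.05, 1.082, 0.273, 0.858] p [0.5989, 0.0272, 0.0102] F [-0.2, -1.2, -0.3] w 0.0332
[[-0.417, 0.896, -0.151], [0.841, 0.444, 0.31], [0.345, 0.003, -0.939]]
0 turn [0.0, -0.1, 0.2] slide [2.9, -6.5, -47.0]
1 turn [0.0, -0.1, 0.2] slide [2.8, -6.5, -47.0]
0 turn [-0.0, -3.3, -0.0] slide [-35.0, -30.1, -7.4]
1 turn [0.0, -3.3, 0.0] slide [-35.4, -30.1, -5.3]
2 turn [-0.0, -3.3, -0.0] slide [-35.6, -30.1, -3.3]
3 turn [-0.0, -3.3, 0.0] slide [-35.8, -30.1, -1.2]
4 turn [0.0, -3.3, 0.0] slide [-35.8, -30.1, 0.9]
5 turn [0.0, -3.3, 0.0] slide [-35.7, -30.1, 3.0]
```

View pics/wrist11.png

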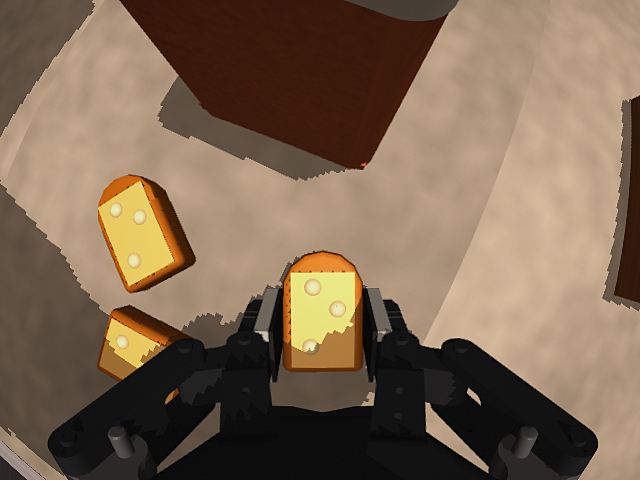

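The biscuit is gripped (33 mm). I'll carry it to the pan.

```bash
python3 -m jog '[{"turn":[0,0,0],"slide":[3,-6.5,-47],"gripper":20},{"turn":[0,0,0],"slide":[3,-6.5,-47],"gripper":20},{"turn":[0,-3.3,0],"slide":[-35,-30,-7.5],"gripper":20},{"turn":[0,-3.3,0],"slide":[-35.5,-30,-5],"gripper":20},{"turn":[0,-3.3,0],"slide":[-35.5,-30,-3],"gripper":20},{"turn":[0,-3.3,0],"slide":[-36,-30,-1],"gripper":20},{"turn":[0,-3.3,0],"slide":[-36,-30,1],"gripper":20},{"turn":[0,-3.3,0],"slide":[-36,-30,3],"gripper":20}]'
python3 -m jog '[{"turn":[0,0,0],"slide":[0,0,35],"gripper":20},{"turn":[0,0,0],"slide":[0,0,30],"gripper":20},{"turn":[0,0,0],"slide":[0,0,0],"gripper":20},{"turn":[0,0,0],"slide":[0,0,0],"gripper":50},{"turn":[0,0,0],"slide":[0,0,0],"gripper":52}]'
python3 - <<'E'
from h import *
o=st()
from bench import manip
c=manip.capture("side"); cv2.imwrite(f"pics/side12.png",c["frame"][:,:,::-1])
R0=o["tcp_rot"]; p0=o["eef_pos"]
plan(tl(143,20),np.array([.509,.012,.11]),6,p0=p0+[0,0,.09],R0=R0)
E
```

```text
time: 13.32
eef_pos: [0.5314, -0.275, 0.0672]
tcp_rot: [[-0.444, 0.896, -0.001], [0.896, 0.444, 0.006], [0.005, 0.002, -1.0]]
wrist_force: [0.4, -0.3, 0.2]
gripper_width: 0.0333
time: 13.95
eef_pos: [0.5325, -0.2733, 0.0033]
tcp_rot: [[-0.444, 0.896, -0.0], [0.896, 0.444, 0.006], [0.006, 0.003, -1.0]]
wrist_force: [0.5, -0.3, -0.3]
gripper_width: 0.0518
13.95 q [-0.613, 0.542, -0.256, 0.776, 0.005, 0.498] p [0.5325, -0.2733, 0.0033] F [0.5, -0.3, -0.3] w 0.0518
[[-0.444, 0.896, -0.0], [0.896, 0.444, 0.006], [0.006, 0.003, -1.0]]
0 turn [0.8, 3.2, -4.4] slide [44.4, 17.6, -2.5]
1 turn [0.8, 3.2, -4.4] slide [43.0, 20.9, -0.3]
2 turn [0.8, 3.2, -4.4] slide [41.2, 24.2, 1.8]
3 turn [0.8, 3.2, -4.4] slide [39.1, 27.3, 3.6]
4 turn [0.8, 3.2, -4.4] slide [36.6, 30.2, 5.4]
5 turn [0.8, 3.2, -4.4] slide [33.8, 33.0, 6.9]
```

View pics/side12.png

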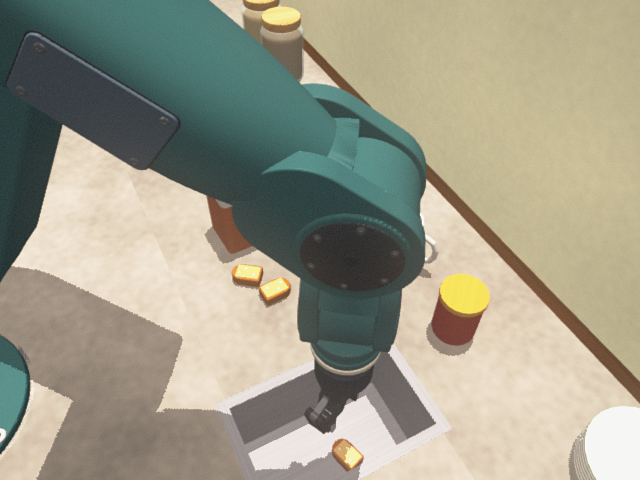

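```bash
python3 -m jog '[{"turn":[0,0,0],"slide":[0,0,-45],"gripper":52},{"turn":[0,0,0],"slide":[0,0,-45],"gripper":52},{"turn":[0.8,3.2,-4.4],"slide":[44.5,17.5,-2.5],"gripper":52},{"turn":[0.8,3.2,-4.4],"slide":[43,21,-0.5],"gripper":52},{"turn":[0.8,3.2,-4.4],"slide":[41,24,2],"gripper":52},{"turn":[0.8,3.2,-4.4],"slide":[39,27.5,3.5],"gripper":52},{"turn":[0.8,3.2,-4.4],"slide":[36.5,30,5.5],"gripper":52},{"turn":[0.8,3.2,-4.4],"slide":[34,33,7],"gripper":52}]'
python3 - <<'E'
from h import *
o=st()
from bench import manip
c=manip.capture("wrist"); cv2.imwrite(f"pics/wrist13.png",c["frame"][:,:,::-1])
plan(tl(143,20),np.array([.510,.019,.009]),3)
E
```

```text
time: 15.0
eef_pos: [0.5081, 0.0129, 0.1096]
tcp_rot: [[-0.753, 0.599, -0.273], [0.563, 0.801, 0.206], [0.342, 0.002, -0.94]]
wrist_force: [0.1, 0.5, -0.3]
gripper_width: 0.0522
15.0 q [-0.217, 0.515, -0.051, 1.324, 0.143, 0.402] p [0.5081, 0.0129, 0.1096] F [0.1, 0.5, -0.3] w 0.0522
[[-0.753, 0.599, -0.273], [0.563, 0.801, 0.206], [0.342, 0.002, -0.94]]
0 turn [-0.0, -0.1, 0.2] slide [-11.9, 0.9, 31.3]
1 turn [-0.0, -0.1, 0.2] slide [-11.9, 0.9, 31.3]
2 turn [-0.0, -0.1, 0.2] slide [-11.8, 0.9, 31.4]
```

View pics/wrist13.png

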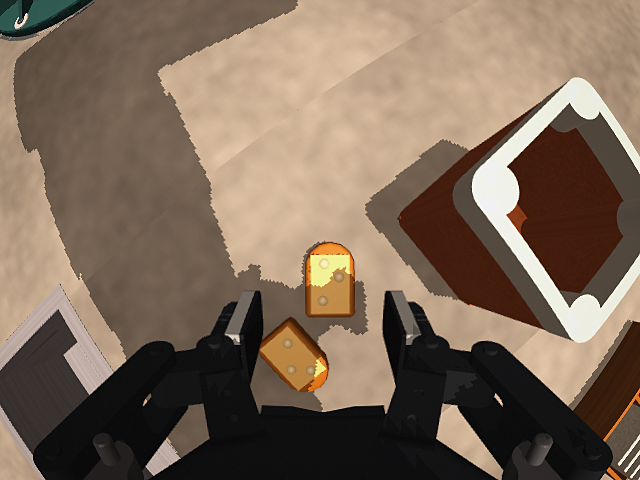

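Biscuit c is at wrist px (330,280), nearly centred. Clearance to the jar looks adequate with a narrower opening, so I'll descend.

```bash
python3 -m jog '[{"turn":[0,0,0],"slide":[-12,1,31.5],"gripper":46},{"turn":[0,0,0],"slide":[-12,1,31.5],"gripper":46},{"turn":[0,0,0],"slide":[-12,1,31],"gripper":46},{"turn":[0,0,0],"slide":[0,0,0],"gripper":46},{"turn":[0,0,0],"slide":[0,0,0],"gripper":34},{"turn":[0,0,0],"slide":[0,0,0],"gripper":20},{"turn":[0,0,0],"slide":[0,0,0],"gripper":20}]' 20
python3 - <<'E'
from h import *
o=st()
from bench import manip
c=manip.capture("wrist"); cv2.imwrite(f"pics/wrist14.png",c["frame"][:,:,::-1])
p=o["eef_pos"]+[0,-.03,.09]; plan(o["tcp_rot"],p,2); plan(tl(143,0),np.array([.53,-.273,.07]),6,R0=o["tcp_rot"],p0=p)
E
```

```text
time: 15.92
eef_pos: [0.5121, 0.0128, 0.0095]
tcp_rot: [[-0.752, 0.601, -0.27], [0.565, 0.799, 0.205], [0.339, 0.002, -0.941]]
wrist_force: [0.4, -0.9, 8.4]
gripper_width: 0.0337
15.93 q [-0.216, 0.608, -0.181, 1.099, 0.143, 0.406] p [0.5121, 0.0128, 0.0095] F [0.4, -0.9, 8.4] w 0.0337
[[-0.752, 0.601, -0.27], [0.565, 0.799, 0.205], [0.339, 0.002, -0.941]]
0 turn [0.0, 0.0, -0.0] slide [6.8, -11.9, -45.4]
1 turn [0.0, 0.0, -0.0] slide [6.8, -11.9, -45.4]
0 turn [0.0, -3.3, 0.0] slide [-28.0, -32.3, -4.9]
1 turn [0.0, -3.3, 0.0] slide [-28.2, -32.3, -3.3]
2 turn [0.0, -3.3, 0.0] slide [-28.4, -32.3, -1.7]
3 turn [0.0, -3.3, 0.0] slide [-28.4, -32.3, -0.0]
4 turn [0.0, -3.3, 0.0] slide [-28.4, -32.3, 1.6]
5 turn [0.0, -3.3, 0.0] slide [-28.3, -32.3, 3.3]
```

View pics/wrist14.png

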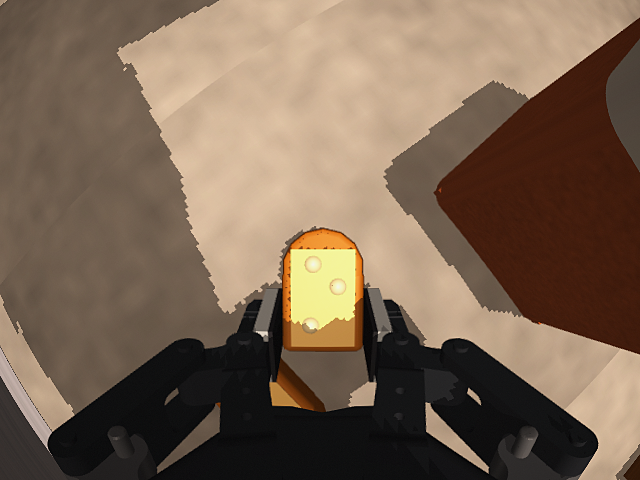

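The biscuit is gripped (33.7 mm), with a light 8 N contact. I'll lift and carry it.

```bash
python3 -m jog '[{"turn":[0,0,0],"slide":[7,-12,-45],"gripper":20},{"turn":[0,0,0],"slide":[7,-12,-45],"gripper":20},{"turn":[0,-3.3,0],"slide":[-28,-32,-5],"gripper":20},{"turn":[0,-3.3,0],"slide":[-28,-32,-3],"gripper":20},{"turn":[0,-3.3,0],"slide":[-28.5,-32,-2],"gripper":20},{"turn":[0,-3.3,0],"slide":[-28.5,-32,0],"gripper":20},{"turn":[0,-3.3,0],"slide":[-28.5,-32,2],"gripper":20},{"turn":[0,-3.3,0],"slide":[-28.5,-32,3],"gripper":20}]'
python3 -m jog '[{"turn":[0,0,0],"slide":[0,0,35],"gripper":20},{"turn":[0,0,0],"slide":[0,0,30],"gripper":20},{"turn":[0,0,0],"slide":[0,0,0],"gripper":20},{"turn":[0,0,0],"slide":[0,0,0],"gripper":50},{"turn":[0,0,0],"slide":[0,0,0],"gripper":52}]'
python3 - <<'E'
from h import *
o=st()
from bench import manip
c=manip.capture("side"); cv2.imwrite(f"pics/side15.png",c["frame"][:,:,::-1])
hsv=cv2.cvtColor(c["frame"],cv2.COLOR_RGB2HSV)
H,S,V=[hsv[...,i].astype(int) for i in range(3)]
for b in blobs((H>=18)&(H<=35)&(S>90)&(V>110),40):
    ys,xs=np.nonzero(b); 
    P=onz(c,np.c_[xs,ys],.02); r=cv2.minAreaRect((P[:,:2]*1000).astype(np.float32)); print(b.sum(),xs.mean().round(),ys.mean().round(),np.round(r[0]),np.round(r[1]),round(r[2]))
E
```

```text
time: 16.98
eef_pos: [0.5302, -0.273, 0.0686]
tcp_rot: [[-0.799, 0.601, 0.001], [0.601, 0.799, 0.0], [-0.001, 0.001, -1.0]]
wrist_force: [0.6, -0.5, 0.3]
gripper_width: 0.0335
time: 17.6
eef_pos: [0.5307, -0.2717, 0.0041]
tcp_rot: [[-0.799, 0.601, 0.0], [0.601, 0.799, 0.001], [0.001, 0.001, -1.0]]
wrist_force: [-0.4, 0.3, -0.2]
gripper_width: 0.0522
17.6 q [-0.61, 0.537, -0.265, 0.769, 0.001, 0.034] p [0.5307, -0.2717, 0.0041] F [-0.4, 0.3, -0.2] w 0.0522
[[-0.799, 0.601, 0.0], [0.601, 0.799, 0.001], [0.001, 0.001, -1.0]]
64 260.0 1.0 [934. 954.] [13. 77.] 64
414 280.0 15.0 [952. 846.] [108. 107.] 2
1600 464.0 294.0 [ 819. -191.] [88. 83.] 51
245 274.0 287.0 [537. -32.] [41. 28.] 5
76 319.0 438.0 [ 486. -300.] [22.  8.] 44
53 350.0 456.0 [ 511. -337.] [22. 29.] 17
```

View pics/side15.png

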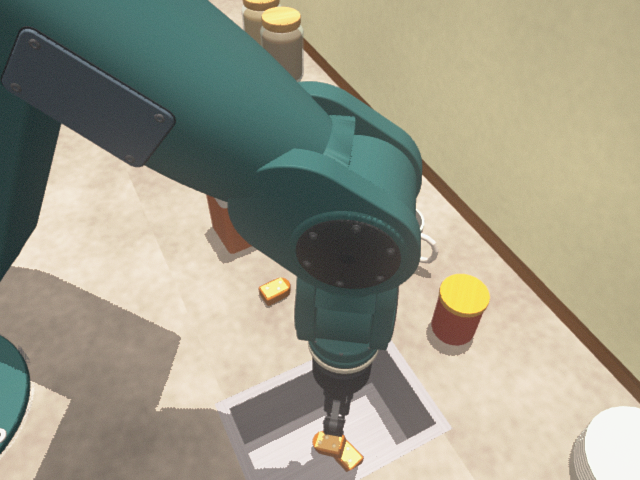

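Two biscuits are in the pan (side px ~(329,443) and (350,456)), and the third is unmoved at (537,-32) mm.

```bash
python3 - <<'E'
from h import *
o=st(); plan(tl(184,0),np.array([.541,-.034,.10]),5,R0=o["tcp_rot"],p0=o["eef_pos"]+[0,0,.09])
E
```

```text
17.65 q [-0.61, 0.537, -0.266, 0.769, 0.001, 0.034] p [0.5305, -0.2716, 0.0038] F [0.5, 0.7, -0.6] w 0.0521
[[-0.799, 0.601, -0.0], [0.601, 0.799, 0.001], [0.001, 0.001, -1.0]]
0 turn [0.0, -0.0, -8.2] slide [26.9, 39.2, -1.2]
1 turn [0.0, -0.0, -8.2] slide [21.0, 42.7, -1.2]
2 turn [0.0, -0.0, -8.2] slide [14.7, 45.2, -1.2]
3 turn [0.0, -0.0, -8.2] slide [8.1, 46.9, -1.2]
4 turn [0.0, -0.0, -8.2] slide [1.4, 47.6, -1.2]
```

```bash
python3 -m jog '[{"turn":[0,0,0],"slide":[0,0,-45],"gripper":52},{"turn":[0,0,0],"slide":[0,0,-45],"gripper":52},{"turn":[0,0,-8.2],"slide":[27,39,-1],"gripper":52},{"turn":[0,0,-8.2],"slide":[21,42.5,-1],"gripper":52},{"turn":[0,0,-8.2],"slide":[14.5,45,-1],"gripper":52},{"turn":[0,0,-8.2],"slide":[8,47,-1],"gripper":52},{"turn":[0,0,-8.2],"slide":[1.5,47.5,-1],"gripper":52}]'
python3 - <<'E'
from h import *
o=st()
from bench import manip
c=manip.capture("wrist"); cv2.imwrite(f"pics/wrist16.png",c["frame"][:,:,::-1])
plan(tl(184,0),np.array([.541,-.034,.006]),3)
E
```

```text
time: 18.52
eef_pos: [0.5405, -0.0329, 0.099]
tcp_rot: [[-0.997, -0.075, -0.0], [-0.075, 0.997, 0.002], [0.0, 0.002, -1.0]]
wrist_force: [0.5, -0.3, 0.8]
gripper_width: 0.0517
18.52 q [-0.212, 0.366, -0.27, 0.936, 0.002, -0.288] p [0.5405, -0.0329, 0.099] F [0.5, -0.3, 0.8] w 0.0517
[[-0.997, -0.075, -0.0], [-0.075, 0.997, 0.002], [0.0, 0.002, -1.0]]
0 turn [0.1, -0.0, 0.3] slide [-0.2, -2.0, 31.0]
1 turn [0.1, -0.0, 0.3] slide [-0.2, -1.9, 31.0]
2 turn [0.1, -0.0, 0.3] slide [-0.2, -1.9, 31.0]
```

View pics/wrist16.png

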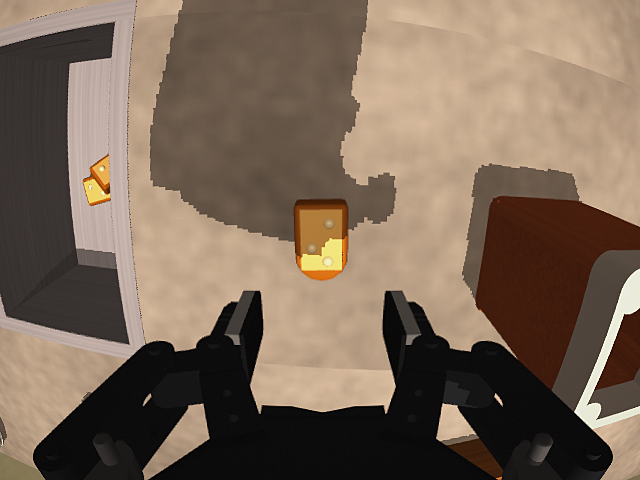

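```bash
python3 -m jog '[{"turn":[0,0,0.3],"slide":[0,-2,31],"gripper":52},{"turn":[0,0,0.3],"slide":[0,-2,31],"gripper":52},{"turn":[0,0,0.3],"slide":[0,-2,31],"gripper":52},{"turn":[0,0,0],"slide":[0,0,0],"gripper":52},{"turn":[0,0,0],"slide":[0,0,0],"gripper":38},{"turn":[0,0,0],"slide":[0,0,0],"gripper":20},{"turn":[0,0,0],"slide":[0,0,0],"gripper":20}]' 20
python3 - <<'E'
from h import *
o=st()
from bench import manip
c=manip.capture("wrist"); cv2.imwrite(f"pics/wrist17.png",c["frame"][:,:,::-1])
p=o["eef_pos"]+[0,0,.08]; plan(o["tcp_rot"],np.array([.53,-.273,.08]),5,R0=o["tcp_rot"],p0=p)
E
```

```text
time: 19.45
eef_pos: [0.5415, -0.0404, 0.0066]
tcp_rot: [[-0.998, -0.055, 0.001], [-0.055, 0.998, 0.002], [-0.001, 0.002, -1.0]]
wrist_force: [-0.5, -0.1, 8.0]
gripper_width: 0.0332
19.45 q [-0.226, 0.461, -0.406, 0.704, 0.002, -0.281] p [0.5415, -0.0404, 0.0066] F [-0.5, -0.1, 8.0] w 0.0332
[[-0.998, -0.055, 0.001], [-0.055, 0.998, 0.002], [-0.001, 0.002, -1.0]]
0 turn [0.0, 0.0, 0.0] slide [4.9, -46.3, 1.2]
1 turn [0.0, 0.0, 0.0] slide [4.9, -46.3, 1.2]
2 turn [0.0, 0.0, 0.0] slide [4.9, -46.3, 1.2]
3 turn [0.0, 0.0, 0.0] slide [4.9, -46.3, 1.2]
4 turn [0.0, 0.0, 0.0] slide [4.9, -46.3, 1.2]
```

View pics/wrist17.png

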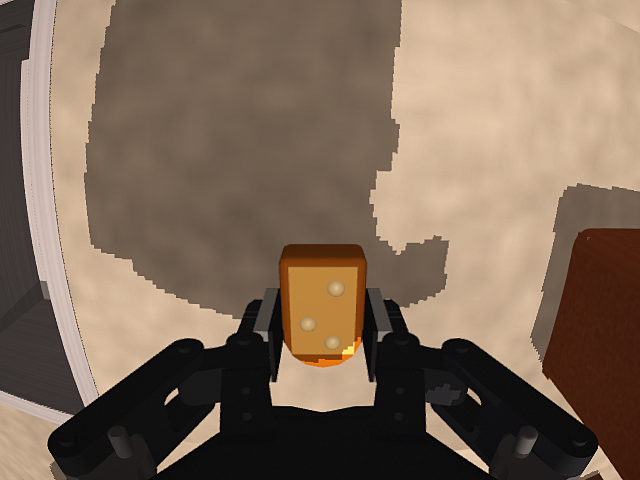

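The third biscuit is gripped (33 mm). I'll carry it to the pan, release it, and back away.

```bash
python3 -m jog '[{"turn":[0,0,0],"slide":[0,0,-40],"gripper":20},{"turn":[0,0,0],"slide":[0,0,-40],"gripper":20},{"turn":[0,0,0],"slide":[5,-46,1],"gripper":20},{"turn":[0,0,0],"slide":[5,-46,1],"gripper":20},{"turn":[0,0,0],"slide":[5,-46,1],"gripper":20},{"turn":[0,0,0],"slide":[5,-46,1],"gripper":20},{"turn":[0,0,0],"slide":[5,-46,1],"gripper":20}]'
python3 -m jog '[{"turn":[0,0,0],"slide":[0,0,38],"gripper":20},{"turn":[0,0,0],"slide":[0,0,36],"gripper":20},{"turn":[0,0,0],"slide":[0,0,0],"gripper":20},{"turn":[0,0,0],"slide":[0,0,0],"gripper":50},{"turn":[0,0,0],"slide":[0,0,0],"gripper":52}]'
python3 -m jog '[{"turn":[0,0,0],"slide":[0,0,-50],"gripper":52},{"turn":[0,0,0],"slide":[0,0,-50],"gripper":52},{"turn":[0,0,0],"slide":[0,0,-50],"gripper":52},{"turn":[0,0,0],"slide":[40,-40,-20],"gripper":52},{"turn":[0,0,0],"slide":[40,-40,0],"gripper":52},{"turn":[0,0,0],"slide":[40,-40,0],"gripper":52},{"turn":[0,0,0],"slide":[40,-40,0],"gripper":52},{"turn":[0,0,0],"slide":[40,-40,0],"gripper":52}]'
python3 - <<'E'
from h import *
st()
from bench import manip
for n in ["side","top"]:
    c=manip.capture(n); cv2.imwrite(f"pics/{n}18.png",c["frame"][:,:,::-1]); np.savez(f"pics/{n}18.npz",**c)
E
```

```text
time: 20.38
eef_pos: [0.5285, -0.2731, 0.0807]
tcp_rot: [[-0.998, -0.055, -0.0], [-0.055, 0.998, 0.001], [0.0, 0.001, -1.0]]
wrist_force: [0.1, 0.3, 0.8]
gripper_width: 0.0334
time: 21.0
eef_pos: [0.5292, -0.2717, 0.0074]
tcp_rot: [[-0.998, -0.055, 0.0], [-0.055, 0.998, 0.001], [-0.001, 0.001, -1.0]]
wrist_force: [-0.5, -0.5, -0.4]
gripper_width: 0.0522
time: 22.0
eef_pos: [0.3386, -0.4836, 0.1769]
tcp_rot: [[-0.998, -0.055, -0.001], [-0.055, 0.998, 0.001], [0.001, 0.001, -1.0]]
wrist_force: [0.4, 0.1, -1.0]
gripper_width: 0.0519
22.0 q [-1.098, 0.396, 0.003, 1.179, -0.0, -1.153] p [0.3386, -0.4836, 0.1769] F [0.4, 0.1, -1.0] w 0.0519
[[-0.998, -0.055, -0.001], [-0.055, 0.998, 0.001], [0.001, 0.001, -1.0]]
```

View pics/side18.png

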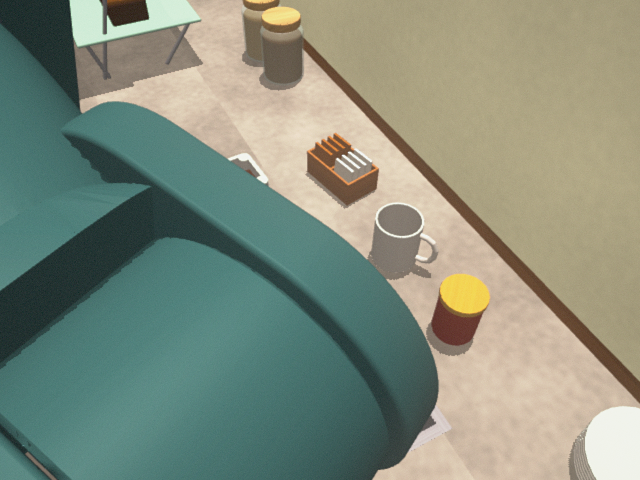

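View pics/top18.png

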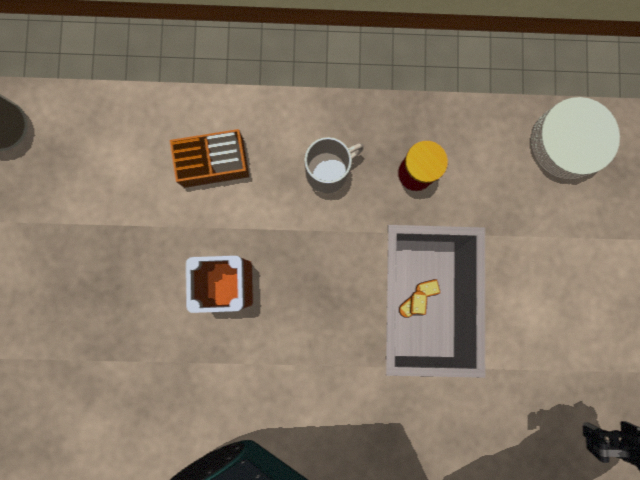

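The top view shows three biscuits in the pan (px ~(406,309), (418,303), (429,289)) and the jar upright at (215,284). The mug, jam jar and caddy are at their original pixels. I'll run a numeric check and then hand in.

```bash
python3 - <<'E'
from h import *
a=dict(np.load("pics/top0.npz"))["frame"].astype(int);c=dict(np.load("pics/top18.npz"));b=c["frame"].astype(int)
d=np.abs(a-b).max(2)>60
for n,(x0,y0,x1,y1) in dict(mug=(300,132,365,195),jam=(395,138,450,193),caddy=(168,127,250,190)).items(): print(n,"changed px",d[y0:y1,x0:x1].sum())
print("jar rim corners",onz(c,[[186,258],[243,256],[245,311],[187,313]],.14)[:,:2].round(3).tolist())
from bench import manip
st(); print(manip.sign_off())
E
```

```text
mug changed px 0
jam changed px 0
caddy changed px 0
jar rim corners [[0.585, 0.178], [0.591, 0.085], [0.501, 0.078], [0.495, 0.172]]
22.1 q [-1.102, 0.397, 0.005, 1.179, -0.001, -1.152] p [0.3368, -0.4859, 0.1764] F [1.5, 0.3, 0.0] w 0.0523
[[-0.999, -0.051, -0.002], [-0.051, 0.999, 0.0], [0.002, 0.0, -1.0]]
the job is handed in; nothing more can be done
None
```

I stood the jar upright and put all three biscuits in the waste pan, then handed the job in at 22.1 s. No verdict was reported.

**Jar:** I gripped it by the rim wall, turned it upright just above the counter, and lowered it gradually until contact. I let it go slowly, and it did not move on release. Its centre ended at about (0.543, 0.128), within a few mm of where it lay.

**Biscuits:** I carried them to the pan one at a time rather than pushing them across the counter.

**Last checks:** The final top view shows the jar upright and three biscuits in the pan. There was no visible change at the mug, jam jar or caddy, and the arm is clear of everything. The last side view did not help with the jar or the pan, because the arm blocked it.

**Contacts:** Force readings stayed well below the limits in what I saw, with about 20 N the highest, when the jar was pressed onto the counter. There were also 8 N upward readings while gripping the second and third biscuits, and I did not find the cause of either.

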